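Seat the grinder jar on its base and wedge its latch

ROBOT

A 6-joint arm with a two-finger parallel gripper is mounted at the origin on the work surface. World frame = base frame: x ahead of the robot, y to its left, z up, the work surface at z = 0. Lengths are in m, angles in rad, forces in N, time in s.
With the tool pointing down it reaches from about 0.225 to 0.725 m from the base axis. Payload 3.1 kg.
Tool frame: the origin (TCP) lies on the centre line of the jaws, within the pads' length; the fingertips stand manip.tips_ahead ahead of it and the grasp point (between the pads) lies 6 mm ahead of it (manip.tips_ahead is the distance from the TCP to the fingertips, in m); z points along the fingers, x is the direction in which the jaws open and shut, and the axes are right-handed (so a half turn about z gives the same grasp; the last joint's range is limited). The gripper opens to 85 mm and grips with 20 to 120 N. Pads are 22 mm wide; open, the fingers measure 114 mm over their backs; the gripper's body (76 mm by 85 mm) begins 54 mm behind the grasp point. The pads swing forward as they close: fully open they stand 13 mm farther back than shut.
Start: joints at [1.111, 0.048, 0.099, 1.622, 0, 1.443], TCP at [0.171, 0.496, 0.218] pointing down, gripper open.
Joint ranges: [-2.91, 2.91], [-0.99, 1.94], [-1.21, 1.42], [-2.12, 2.29], [-1.49, 1.47], [-3.14, 3.14]. Speed limits (rad/s): [2.79, 2.79, 3.14, 3.14, 3.14, 3.14].

INTERFACE

Orientations are given as a 3x3 rotation matrix whose columns are the frame's x, y, z axes.
In Python, from station import manip gives the robot as it stands.
- The arm moves only by the tool jog_arm, never from a script. Its argument "moves" is text: rows parted by semicolons, each of 5 numbers parted by spaces: the opening, from 0 (shut) to 1 (fully open), then the shift along the tool's x, y, z in cm, then the turn about the tool's z in degrees. In form: grip dx dy dz roll; .... A call has 1 to 12 rows; each row is the pose to reach, as a shift and turn from the pose commanded when the call began, along the tool's axes at that moment; what a row does not reach only later rows make up. A row lasts 1/10 s, in which the tool goes at most 50 mm and 8.59 degrees, less where a joint would pass 70% of its speed; a pose out of reach is approached as far as the arm can. A call with a gripper value outside its range is refused whole. The fingers move at their own pace and stop on an object; the grip force is fixed at half the most. Time passes only in rows, so rows that repeat a pose let the fingers close. It gives the time, the measured TCP pose, the force and the opening at its end, in the units of the state.
- manip.sense(): the state, without advancing time (a new reading comes with each control period).
- manip.get_image(name): name is "scene" or "top" or "wrist"; returns the picture (420x560x3 uint8, red, green, blue); there is no depth.
- manip.get_calibration(name): a dict with "fx", "fy", "cx", "cy" (pixels), "extrinsics" (4x4, takes a point from world to camera coordinates); the wrist camera has in their place "mount" (4x4, takes a point from camera to tool coordinates, whose origin is the TCP and whose axes are the tool frame's). Camera axes: x right, y up, looking along -z (the intrinsics and any distortion apply to the point x, -y, -z); pixel columns grow to the right and rows downward; lengths in m; the calibration is good to about 2 mm. A picture is of the moment at which its call begins: read the wrist's pose just before it. get_calibration takes no time and is no camera call.
- manip.finish_job(): hands the job in, once; it reports no verdict.
Trained networks look in the newest picture that a camera, given by its name, has taken for a name from the list of things; names that differ only in an ending like _2 or _b are one class to them, and where a whole thing is asked for, a point or a joint stands for the part that bears it (a point fixed in the world has none). Each returns a list of dicts, best first, with "confidence" (0 to 1); they miss things now and then, are a little off and sometimes report something else, mostly with a low value. They report only what shows in the picture. A call takes as long as a camera call. They do not tell look-alikes from the thing itself.
- manip.recognise(camera, label): "rect" ([left, top, right, bottom] in pixels, round what is visible of it).
- manip.mark_of(camera, label): "location" ([column, row] in pixels: a listed point, or the origin of a listed thing).
The state is a dict: "time_s": time; "qpos": joint angles; "joint_vel": joint speeds; "effort": joint torques, N m; "eef_pos": TCP position; "eef_rot": TCP orientation; "force": force on the tool from outside, world axes, zero at the start; "torque": the same for the moment, N m; "grip_width": finger opening in m.
Only numpy, scipy, OpenCV 4.12 (cv2) and the standard library are available. Lean on these libraries where they do the work, as an engineer would, in place of code of your own. Each camera call takes 0.05 s, during which the arm holds its last target.

TASK

Take the chutney-grinder jar from the sloped draining stand and lower it upright onto the red grinder base so that the two pegs enter the sockets in its foot; keep hold of it until it sits fully home. Then push the yellow latch towards the jar until it wedges tight over the jar's foot, and let go of everything. Do not knock over or shift the cup or the things on the steel shelf.

Things in the scene. Friction and masses are not known exactly. Their poses are not given: they have to be found in the camera images.
- jar: Loose grinder jar, rigid, 0.3 to 0.54 kg, 135 mm tall: black square foot 90 x 90 x 18 mm, steel body 58 mm wide to z=94, black lid 62 mm wide to z=107, white handle bar on top. Origin: centre of the foot's underside; z up the jar's axis, y along the bar and the line of sockets. At the start it leans 30 deg on the stand, top towards the robot side. Fits its base either way round (half turn).
- jar_sockets (a point): Point at the jar's origin, midway between the two round sockets in the foot's underside: 15 mm wide, 18 mm deep, at jar y = -25 and +25 mm, x = 0. Axes as the jar.
- jar_grip (a point): Centre of the white handle bar, 121 mm up the jar's axis; axes as the jar. The bar is 22 mm thick (jar x), 56 mm long (y), 28 mm high (z 107 to 135). Grip it across its thickness with the tool along the jar's axis.
- base: Red grinder base, fixed, 75 mm tall; housing spans x -135 to +65, y -65 to +65 mm. Origin at table level below the middle between the pegs; z up, y along the line of pegs, x from the latch towards the jar's seat (roughly away from the robot). Home, the jar's origin is at base (0, 0, 75 mm), upright, jar y along base y either way round.
- base_seat (a point): Midway between the pegs on the flat seat, 75 mm above the table; axes as the base. Two steel pegs 12 mm in diameter stand at y = -25 and +25 mm (x = 0), 14 mm high, the upper half tapering to 6 mm.
- latch: Yellow wedge latch on a way on top of the base; frame = base frame when fully back; slides up to 30 mm along base +x (towards the jar), starts 0 to 5 mm forward. About 1.5 N friction, stays where left. Its 36 mm wide lip (latch x = -55) has an underside falling backwards 1 in 5: it touches the seated foot's near edge about 18 mm forward, then jams within some mm; push with about 10 N.
- latch_tab (a point): Near face (facing base -x) of the latch's upright tab, on its middle line, 35 mm above the base's top (z = 110 mm); axes as the base. Tab 40 mm wide (y), 12 mm thick, its top at z = 120 mm. Push here along base +x, e.g. with closed fingers, the tool vertical or leaning back from the jar.
- stand: Fixed steel draining stand, floor 112 x 112 mm sloped 30 deg, falling towards stand -x (roughly the robot). Origin at table level below the floor's middle, whose surface is at z = 45 mm. Lip 17 mm high along the low edge, 10 mm along both sides, none at the high edge; the jar's foot stands between them with a few mm of play: draw it out along the jar's axis.
- cup: Blue ceramic mug, 74 mm wide, 75 mm high, origin under its centre; standing on the counter, leave alone.
- shelf: Steel shelf on a pipe clamp at the far side of the counter, fixed; board 120 x 380 mm, top at z = 75 mm, origin at table level under the board's centre.
- green_jar: Green plastic jar on the shelf, 72 mm wide, 95 mm high, origin under its centre; leave alone.
- spice_bottle: Amber glass spice bottle with red flip lid on the shelf, 44 mm wide, 97 mm high, origin under its centre; leave alone.
- grater: Small steel box grater on the shelf, 45 x 60 mm, 85 mm high, origin under its centre; leave alone.
Things that resemble listed ones, but are neither listed nor needed, are in the scene too. Leave any orange, pink or purple look-alike of the jar alone.

How it is judged:
On the way, in this order (a step that is already met when the one before it is completed fails the run):
1. the jar is lowered onto the pegs, fully home, while the fingers still hold it and before the latch is pushed in (horizontal distance between jar and base below 0.004 m and z of jar in the frame of base below 0.0775 m and angle between jar's own z axis and vertical below 0.05 rad and angle between the y axis of jar and the y axis of base, either way round below 0.1 rad and contact force between the fingers and jar above 1 N and x of latch in the frame of base below 0.01 m), for 0.1 s.
2. the latch is pushed in over the foot until it bears on it (x of latch in the frame of base above 0.015 m and contact force between latch and jar above 1 N), for 0.2 s.
At the end, for the whole second after the job is handed in: The jar stands upright (within 3 degrees) and still, centred over the pegs within 4 mm and within 0.1 rad of the pegs' line (either way round), its foot within 2.5 mm of the base's top; the latch is more than 15 mm forward and presses on the foot with more than 1 N; nothing is held (all of step 2 and horizontal distance between jar and base below 0.004 m and z of jar in the frame of base between 0.072 and 0.0775 m and angle between jar's own z axis and vertical below 0.05 rad and angle between the y axis of jar and the y axis of base, either way round below 0.1 rad and linear speed of jar below 0.02 m/s); the robot touches nothing.
It fails at once if a bystander is shifted by more than 25 mm or tipped over (distance of any of cup, green_jar, spice_bottle, grater from where it was at the start of the episode above 0.025 m or angle between any of cup, green_jar, spice_bottle, grater's own z axis and vertical above 0.4 rad).
It also fails if it takes over 64 s, if anything falls off the work surface, if the arm or the gripper's body presses on something with over 40 N, if the wrist force passes 120 N, or if a joint passes its speed limit or range.

## Working session

There is one attempt and no reset: what is moved stays moved. The work goes in short steps, Python scripts to look and compute and a tool call to move; the robot and the scene stay as the last step left them, time stands still between calls to the robot, and variables do not carry over. Pictures are saved under pics/ and viewed, and the job is handed in when it is done.

Besides the shell and the picture viewer there is one more tool, called by a JSON object that holds its "fn" and its "kwargs". jog_arm: Moves the arm, as the interface text tells. Its arguments: {"type":"object","properties":{"moves":{"type":"string"}},"required":["moves"]}

```bash
ls; mkdir -p pics; cat > h.py <<'E'
from station import manip
import numpy as np, cv2
def snap(n,f):
    im=manip.get_image(n); cv2.imwrite('pics/'+f,cv2.cvtColor(im,cv2.COLOR_RGB2BGR)); return im
E
python3 - <<'E'
from h import *
np.set_printoptions(precision=4,suppress=True)
s=manip.sense(); print(s, manip.tips_ahead)
for c in ['scene','top','wrist']:
    snap(c,c+'0.png'); k=manip.get_calibration(c); print(c,k)
for c in ['scene','top']:
    for l in ['jar','jar_grip','jar_sockets','base','base_seat','latch_tab','latch','stand','cup']:
        r=manip.mark_of(c,l); print(c,l,[(np.round(x['location'],1).tolist(),round(x['confidence'],2)) for x in r])
print(manip.sense()['time_s'])
E
```

```text
pics
{'time_s': 0.0, 'qpos': array([1.1112, 0.0487, 0.0976, 1.622 , 0.    , 1.443 ]), 'joint_vel': array([ 0.0006, -0.0003,  0.0001, -0.    ,  0.0014, -0.0022]), 'effort': array([ -0.0006, -33.8779,  32.0017,   0.0202,  -0.0001,   0.    ]), 'eef_pos': array([0.1707, 0.4958, 0.2172]), 'eef_rot': array([[ 0.3257,  0.9455, -0.0011],
       [ 0.9455, -0.3257, -0.0021],
       [-0.0023, -0.0003, -1.    ]]), 'force': array([ 0.7748, -0.2662, -0.9032]), 'torque': array([-0.026 , -0.0373, -0.018 ]), 'grip_width': 0.08541047019720963} 0.025
scene {'fx': 398.9371296592768, 'fy': 398.9371296592768, 'cx': 284.0697324635614, 'cy': 206.84555296998857, 'extrinsics': array([[ 0.0449,  0.999 , -0.0048,  0.0118],
       [-0.6026,  0.0309,  0.7974,  0.2584],
       [ 0.7968, -0.0329,  0.6034, -1.4799],
       [ 0.    ,  0.    ,  0.    ,  1.    ]])}
top {'fx': 420.63661132302803, 'fy': 420.63661132302803, 'cx': 276.816749627822, 'cy': 202.24919824008253, 'extrinsics': array([[-0.0029, -0.9998, -0.0192, -0.028 ],
       [ 0.9837, -0.0063,  0.1795, -0.5927],
       [-0.1796, -0.0184,  0.9836, -0.8041],
  
[... 660 characters left out ...]
.2, 186.5], 0.59)]
scene base [([369.4, 252.1], 0.58)]
scene base_seat [([376.5, 229.7], 0.93)]
scene latch_tab [([364.2, 194.5], 0.55)]
scene latch []
scene stand [([224.7, 256.4], 0.9)]
scene cup [([304.7, 247.3], 0.81)]
top jar [([277.0, 259.0], 0.85), ([352.9, 194.1], 0.82), ([211.1, 300.2], 0.6)]
top jar_grip [([375.5, 208.1], 0.67), ([466.9, 290.1], 0.66), ([307.2, 318.9], 0.59), ([172.1, 351.3], 0.56)]
top jar_sockets [([354.0, 191.0], 0.95), ([279.0, 258.8], 0.92), ([405.3, 283.6], 0.9), ([205.4, 299.2], 0.56)]
top base [([183.9, 191.4], 0.91)]
top base_seat [([175.2, 187.7], 0.78)]
top latch_tab [([180.3, 232.4], 0.92)]
top latch []
top stand []
top cup [([256.5, 202.0], 0.77)]
1.05
```

View pics/scene0.png

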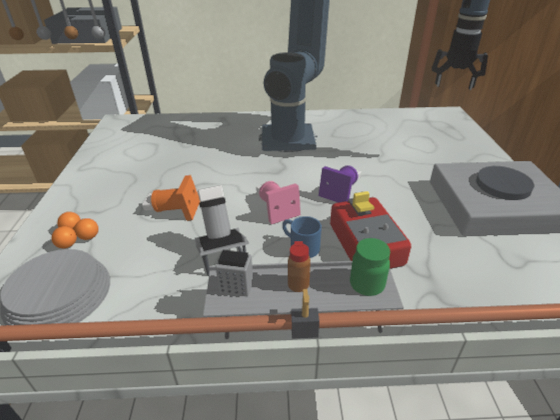

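View pics/top0.png

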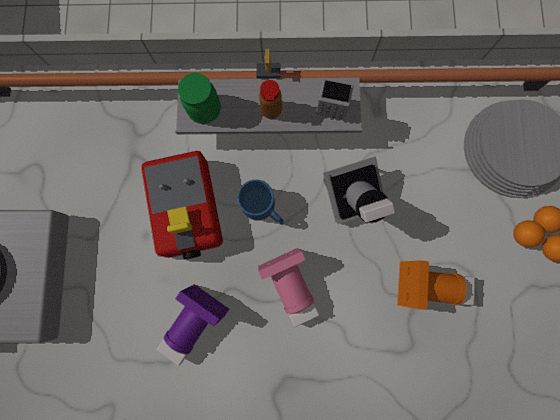

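View pics/wrist0.png

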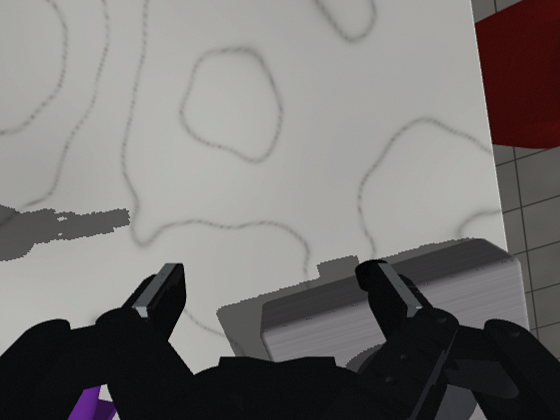

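The real jar is the steel one with the white bar, at about (352–390, 165–215) in top and (215, 190–245) in scene. The base has its pegs at about (165,187) and (189,182) in top, and the latch at (180,220). I'll triangulate these.

```bash
cat >> h.py <<'E'
np.set_printoptions(precision=4,suppress=True)
def ray(c,uv,pose=None):
    k=manip.get_calibration(c)
    d=np.array([(uv[0]-k['cx'])/k['fx'],-(uv[1]-k['cy'])/k['fy'],-1.])
    if c=='wrist':
        T=np.eye(4);T[:3,:3]=pose[1];T[:3,3]=pose[0];M=T@k['mount']
    else: M=np.linalg.inv(k['extrinsics'])
    d=M[:3,:3]@d; return M[:3,3],d/np.linalg.norm(d)
def tri(rs):
    A=np.zeros((3,3));b=np.zeros(3)
    for o,d in rs:
        P=np.eye(3)-np.outer(d,d);A+=P;b+=P@o
    x=np.linalg.solve(A,b); return x,[np.linalg.norm((np.eye(3)-np.outer(d,d))@(x-o)) for o,d in rs]
def atz(r,z):
    o,d=r; return o+d*(z-o[2])/d[2]
def proj(c,p,pose=None):
    k=manip.get_calibration(c)
    if c=='wrist':
        T=np.eye(4);T[:3,:3]=pose[1];T[:3,3]=pose[0];E=np.linalg.inv(T@k['mount'])
    else:E=k['extrinsics']
    q=E[:3,:3]@np.asarray(p)+E[:3,3]
    return np.array([k['cx']+k['fx']*q[0]/-q[2],k['cy']-k['fy']*q[1]/-q[2]])
E
python3 - <<'E'
from h import *
for n,a,b in [('grip',(375.5,208.1),(209.8,197.7)),('sock',(354,191),(221.5,242)),('seat',(175.2,187.7),(376.5,229.7)),('tab',(180.3,232.4),(364.2,194.5))]:
    print(n,tri([ray('top',a),ray('scene',b)]))
print('cup',atz(ray('top',(256.5,202)),0),atz(ray('scene',(304.7,247.3)),0))
import cv2
t=cv2.imread('pics/top0.png')
a=cv2.resize(t[135:275,125:235],None,fx=5,fy=4.3,interpolation=cv2.INTER_CUBIC);cv2.imwrite('pics/tb.png',cv2.resize(t[140:270,130:230],None,fx=4.5,fy=4.5,interpolation=cv2.INTER_CUBIC))
cv2.imwrite('pics/tj.png',cv2.resize(t[145:240,310:430],None,fx=6,fy=6,interpolation=cv2.INTER_CUBIC))
E
```

```text
grip (array([ 0.5651, -0.2118,  0.1382]), [np.float64(0.0001903231093276476), np.float64(0.00019032310932761898)])
sock (array([ 0.6169, -0.1897,  0.0439]), [np.float64(0.0003026928294198608), np.float64(0.00030269282941984164)])
seat (array([0.6213, 0.1775, 0.0697]), [np.float64(0.003109132569740089), np.float64(0.0031091325697400773)])
tab (array([0.5271, 0.159 , 0.1053]), [np.float64(0.007318675265451928), np.float64(0.007318675265451806)])
cup [0.6031 0.0143 0.    ] [0.5984 0.0132 0.    ]
```

View pics/tb.png

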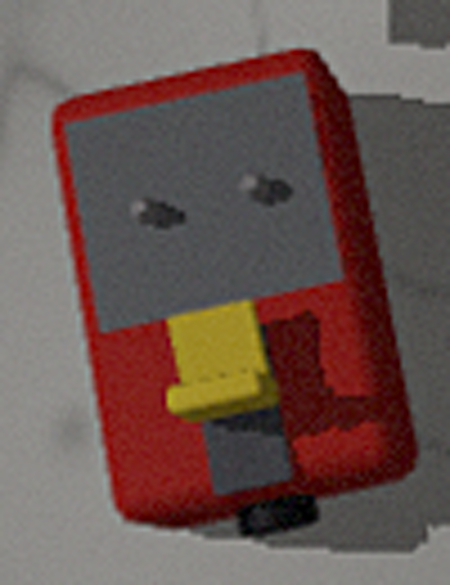

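View pics/tj.png

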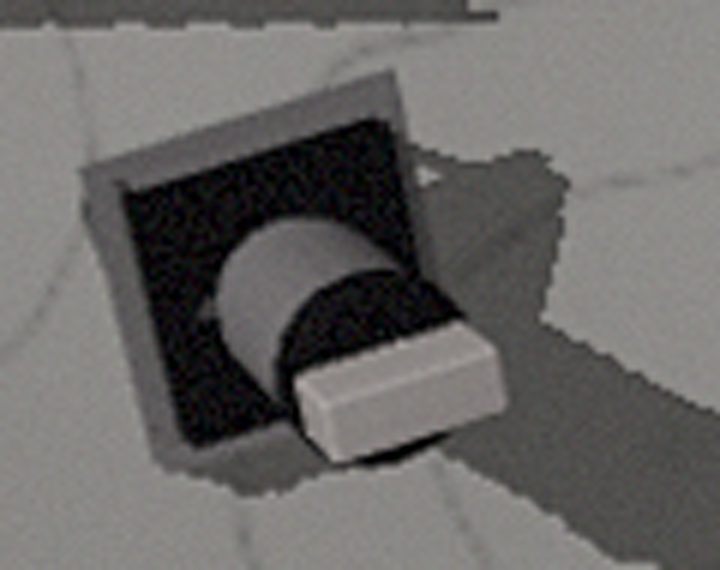

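{"fn": "jog_arm", "kwargs": {"moves": "1 -1.5 4.7 -0.6 -4; 1 -3 9.4 -1.2 -8; 1 -4.5 14 -2 -12; 1 -6 18.7 -3 -16; 1 -7.5 23.4 -3.5 -20; 1 -9 28 -4 -24; 1 -10.5 32.7 -5 -28; 1 -12 37.4 -5.5 -31; 1 -13.5 42 -6 -31; 1 -15 46.7 -6 -31; 1 -16.8 51.3 -6 -31; 1 -16.8 51.3 -6 -31"}}

```text
time_s: 2.25
eef_pos: [0.6053, 0.1654, 0.2748]
eef_rot: [[-0.201, 0.98, -0.002], [0.98, 0.201, -0.003], [-0.002, -0.003, -1.0]]
force: [0.3, 0.8, -0.4]
grip_width: 0.0857
```

```bash
python3 - <<'E'
from h import *
s=manip.sense(); print(s['time_s'],s['eef_pos'],s['eef_rot'],s['joint_vel'])
snap('wrist','w1.png')
for l in ['base_seat','latch_tab','base','latch','cup']:
    r=manip.mark_of('wrist',l); print(l,[(np.round(x['location'],1).tolist(),round(x['confidence'],2)) for x in r])
np.savez('w1.npz',p=s['eef_pos'],R=s['eef_rot']); print(manip.sense()['eef_pos'])
E
```

```text
2.25 [0.6053 0.1654 0.2748] [[-0.2009  0.9796 -0.0021]
 [ 0.9796  0.2009 -0.0029]
 [-0.0024 -0.0027 -1.    ]] [ 0.0717 -0.0636 -0.0499  0.0532  0.0648  0.0373]
base_seat [([283.8, 204.4], 0.65)]
latch_tab [([278.1, 117.5], 0.59)]
base [([278.4, 188.3], 0.69)]
latch []
cup [([165.5, 149.6], 0.63)]
[0.6004 0.1716 0.2794]
```

View pics/w1.png

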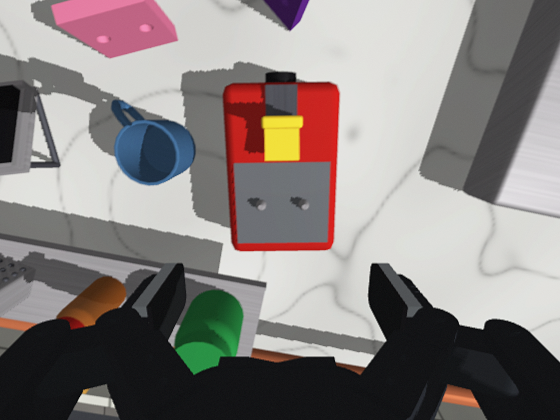

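```bash
python3 - <<'E'
from h import *
manip.get_image('wrist')
s=manip.sense(); print(s['time_s'],s['eef_pos'],s['eef_rot'],s['joint_vel'])
im=snap('wrist','w2.png')
np.savez('w2.npz',p=s['eef_pos'],R=s['eef_rot']); print(manip.sense()['eef_pos'])
b=cv2.cvtColor(im,cv2.COLOR_RGB2BGR)[60:260,210:350]
cv2.imwrite('pics/w2c.png',cv2.resize(b[60:200],None,fx=5,fy=4,interpolation=cv2.INTER_CUBIC))
E
```

```text
2.6 [0.6005 0.1717 0.2795] [[-0.2097  0.9778  0.0013]
 [ 0.9778  0.2097  0.0004]
 [ 0.0002  0.0013 -1.    ]] [ 0.0002 -0.0003 -0.0015 -0.0007 -0.0016 -0.0013]
[0.6005 0.1716 0.2795]
```

View pics/w2c.png

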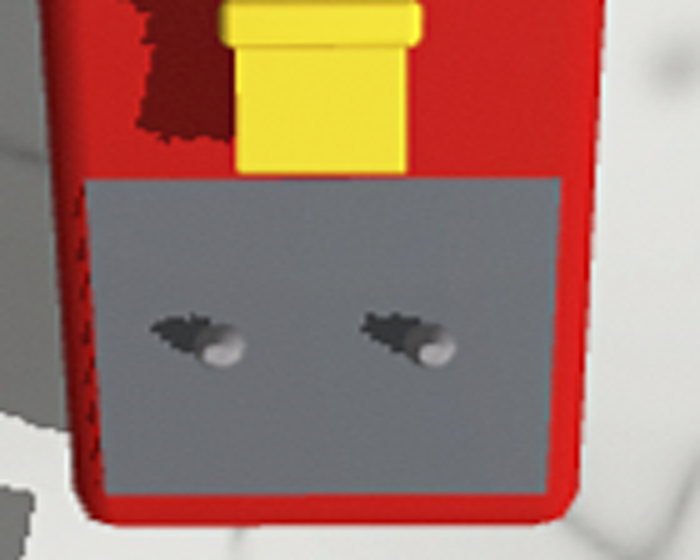

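```bash
python3 - <<'E'
from h import *
d=np.load('w2.npz');pose=(d['p'],d['R'])
f=lambda x,y,z:atz(ray('wrist',(210+x/5-.5,120+y/4-.5),pose),z)
l=f(222,352,.089);r=f(437,351,.089)
print(l,r,(l+r)/2,np.linalg.norm(l-r),np.degrees(np.arctan2(*(l-r)[1::-1])))
for q in [(85,180),(562,178),(106,494),(548,493)]: print(f(*q,.075))
a,b=f(85,180,.075),f(562,178,.075);print(np.degrees(np.arctan2(*(a-b)[1::-1])))
a,b=f(106,494,.075),f(548,493,.075);print(np.degrees(np.arctan2(*(a-b)[1::-1])))
print('tabtop',f(220,0,.12),f(420,0,.12),'lip',f(236,172,.1),f(408,172,.1))
# top cam check: pegs
t=lambda x,y,z:atz(ray('top',(130+x/4.5-.5,140+y/4.5-.5)),z)
print(t(138,208,.089),t(247,183,.089))
E
```

```text
[0.6291 0.1524 0.089 ] [0.6184 0.2009 0.089 ] [0.6237 0.1767 0.089 ] 0.049577139735763054 -77.56433456751871
[0.5892 0.1116 0.075 ]
[0.5656 0.219  0.075 ]
[0.6841 0.1328 0.075 ]
[0.6608 0.24   0.075 ]
-77.59906889796339
-77.74647438147726
tabtop [0.5331 0.1357 0.12  ] [0.5249 0.1736 0.12  ] lip [0.5761 0.146  0.1   ] [0.5683 0.1821 0.1   ]
[0.6208 0.1992 0.089 ] [0.6317 0.1515 0.089 ]
```

{"fn": "jog_arm", "kwargs": {"moves": "1 -4.5 -1.5 -0.3 -2; 1 -9 -3 -0.6 -4; 1 -13.5 -4.5 -1 -6; 1 -18 -6 -1.3 -8; 1 -22.5 -7.5 -1.6 -8; 1 -27 -9 -2 -8; 1 -31.5 -10.5 -2 -8; 1 -35.8 -11.8 -2 -8; 1 -35.8 -11.8 -2 -8; 1 -35.8 -11.8 -2 -8; 1 -35.8 -11.8 -2 -8"}}

```text
time_s: 3.75
eef_pos: [0.5604, -0.2028, 0.2989]
eef_rot: [[-0.343, 0.939, 0.001], [0.939, 0.343, 0.0], [0.0, 0.001, -1.0]]
force: [-0.2, 0.1, -0.6]
grip_width: 0.0852
```

```bash
python3 - <<'E'
from h import *
s=manip.sense(); print(s['time_s'],s['eef_pos'],s['eef_rot'],s['joint_vel'])
im=snap('wrist','w3.png')
np.savez('w3.npz',p=s['eef_pos'],R=s['eef_rot'])
for l in ['jar_grip','jar_sockets','stand']:
    r=manip.mark_of('wrist',l); print(l,[(np.round(x['location'],1).tolist(),round(x['confidence'],2)) for x in r])
E
```

```text
3.75 [ 0.5604 -0.2028  0.2989] [[-0.3434  0.9392  0.0006]
 [ 0.9392  0.3434  0.0004]
 [ 0.0002  0.0007 -1.    ]] [ 0.0169 -0.0014 -0.0008 -0.0032 -0.0029 -0.0009]
jar_grip [([157.2, 3.2], 0.72), ([268.9, 189.0], 0.64), ([419.0, 67.5], 0.57), ([478.0, 283.1], 0.21)]
jar_sockets [([246.6, 47.3], 0.95), ([269.9, 215.1], 0.82), ([551.4, 141.2], 0.81)]
stand []
```

View pics/w3.png

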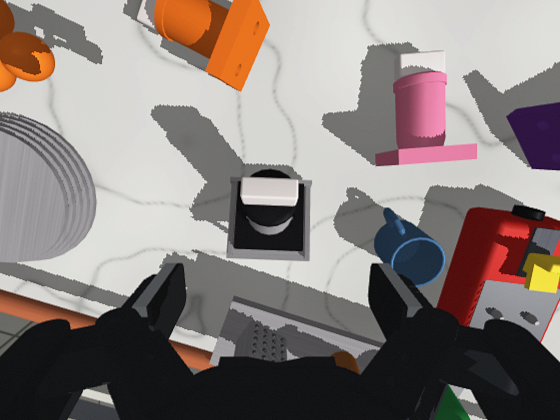

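```bash
python3 - <<'E'
from h import *
b=cv2.imread('pics/w3.png')[160:265,220:320]
cv2.imwrite('pics/w3c.png',cv2.resize(b,None,fx=6,fy=5.5,interpolation=cv2.INTER_CUBIC))
E
```

```text
(no output)
```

View pics/w3c.png

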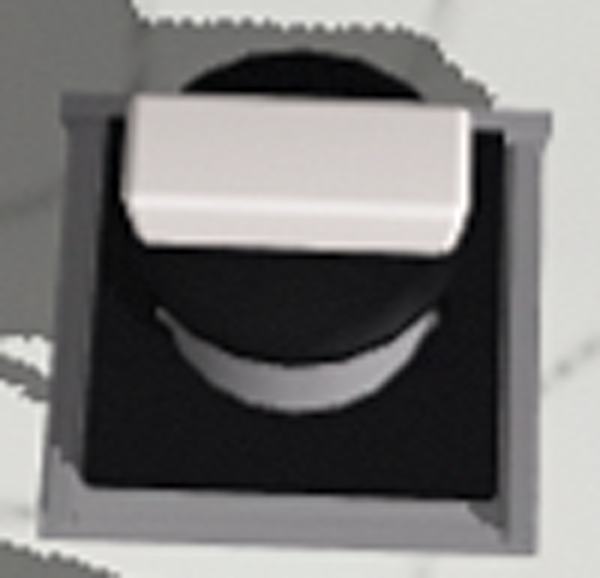

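```bash
python3 - <<'E'
from h import *
from scipy.optimize import least_squares
d=np.load('w3.npz');pose=(d['p'],d['R'])
px=lambda x,y:np.array([220+x/6-.5,160+y/5.5-.5])
# image left = tool -x ; jar y taken along tool x (angle~110)
P=[((-11,-28,135),(128,96)),((-11,28,135),(470,105)),((11,-28,135),(122,198)),((11,28,135),(468,208)),((11,-28,107),(147,245)),((11,28,107),(455,254))]
def jar(v):
    x,y,z,yaw,t=v
    Y=np.array([np.cos(yaw),np.sin(yaw),0]);h=np.array([np.cos(yaw-np.pi/2),np.sin(yaw-np.pi/2),0])
    Z=np.array([0,0,1])*np.cos(t)-h*np.sin(t);X=np.cross(Y,Z)
    return np.array([x,y,z]),np.stack([X,Y,Z],1)
def res(v):
    o,R=jar(v); return np.concatenate([proj('wrist',o+R@np.array(p)/1000,pose)-px(*q) for p,q in P]+[[(v[4]-np.pi/6)*100,(v[2]-.045)*300]])
s=least_squares(res,[.617,-.19,.045,np.radians(110),np.pi/6])
o,R=jar(s.x);print(s.x,np.degrees(s.x[3:]),s.cost,np.round(s.fun,1));print('grip',o+R@[0,0,.121],R)
E
```

```text
[ 0.6168 -0.19    0.0401  1.8943  0.5269] [108.5364  30.1865] 6.840388281963578 [ 0.2 -1.5  0.2 -1.6  0.1  1.5  0.4  1.2 -1.5  0.4  0.4  0.2  0.3 -1.5]
grip [ 0.5591 -0.2093  0.1446] [[ 0.8196 -0.3179 -0.4767]
 [ 0.2748  0.9481 -0.1598]
 [ 0.5028  0.      0.8644]]
```

{"fn": "jog_arm", "kwargs": {"moves": "1 -0.7 -0.2 4 1.6; 1 -0.7 -0.2 8 1.6; 1 -0.7 -0.2 10 1.6; 1 -0.7 -0.2 11.5 1.6; 1 -0.7 -0.2 12.5 1.6; 1 -0.7 -0.2 13 1.6; 1 -0.7 -0.2 13 1.6"}}

```text
time_s: 4.65
eef_pos: [0.5608, -0.2111, 0.1682]
eef_rot: [[-0.316, 0.949, -0.0], [0.949, 0.316, 0.0], [0.0, -0.0, -1.0]]
force: [-0.1, 0.8, -0.5]
grip_width: 0.0857
```

```bash
python3 - <<'E'
from h import *
s=manip.sense(); print(s['time_s'],s['eef_pos'],s['force'])
im=snap('wrist','w4.png');snap('scene','s4.png')
np.savez('w4.npz',p=s['eef_pos'],R=s['eef_rot'])
b=cv2.imread('pics/s4.png')[120:280,140:300]
w=cv2.imread('pics/w4.png')
cv2.imwrite('pics/c4.png',np.hstack([cv2.resize(b,(420,420),interpolation=cv2.INTER_CUBIC),w[:,90:460]]))
E
```

```text
4.65 [ 0.5608 -0.2111  0.1682] [-0.1083  0.7988 -0.4655]
```

View pics/c4.png

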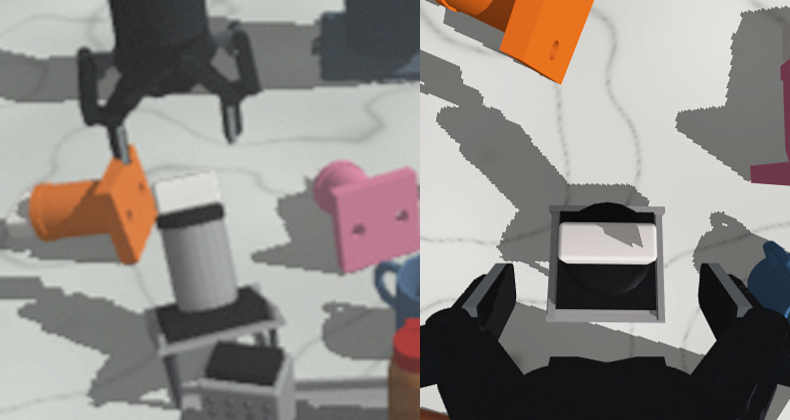

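```bash
python3 - <<'E'
from h import *
d=np.load('w4.npz');pose=(d['p'],d['R'])
for tz in (0,.006,.012,.025):
    for sx in (-.0425,.0425):
        p=d['p']+d['R']@[sx,0,tz]; q=proj('scene',p);w=proj('wrist',p,pose)
        print(tz,sx,p,'scenecrop',(q-[140,120])*2.625,'wristcrop',w-[90,0]+[420,0])
for c in ['wrist','scene']:
    manip.get_image(c);print(c,[(np.round(x['location'],1).tolist(),round(x['confidence'],2)) for x in manip.mark_of(c,'jar_grip')])
for p in [(.5591,-.2093,.1446),(.563,-.2105,.148)]: print(proj('wrist',p,pose),proj('scene',p),proj('top',p))
E
```

```text
0 -0.0425 [ 0.5742 -0.2514  0.1682] scenecrop [132.2144 183.5405] wristcrop [526.0026 260.111 ]
0 0.0425 [ 0.5473 -0.1708  0.1682] scenecrop [227.2436 163.7734] wristcrop [682.2713 260.0295]
0.006 -0.0425 [ 0.5742 -0.2514  0.1622] scenecrop [133.2208 189.1828] wristcrop [528.6436 255.4915]
0.006 0.0425 [ 0.5473 -0.1708  0.1622] scenecrop [227.8582 169.3476] wristcrop [679.7703 255.4157]
0.012 -0.0425 [ 0.5742 -0.2514  0.1562] scenecrop [134.2193 194.7806] wristcrop [531.1163 251.1663]
0.012 0.0425 [ 0.5473 -0.1708  0.1562] scenecrop [228.4682 174.8789] wristcrop [677.4287 251.0958]
0.025 -0.0425 [ 0.5742 -0.2514  0.1432] scenecrop [136.356  206.7593] wristcrop [535.9682 242.6798]
0.025 0.0425 [ 0.5473 -0.1708  0.1432] scenecrop [229.7738 186.7191] wristcrop [672.8337 242.619 ]
wrist [([280.4, 241.9], 0.62), ([492.8, 37.5], 0.61)]
scene [([148.1, 201.2], 0.98), ([210.1, 195.2], 0.94), ([267.0, 185.2], 0.86), ([351.5, 172.7], 0.77)]
[278.02   241.9684] [210.733  193.9831] [374.8933 210.8055]
[274.1476 249.162 ] [209.8816 193.7733] [375.8643 208.3566]
```

```bash
python3 - <<'E'
from h import *
d=np.load('w4.npz');pose=(d['p'],d['R'])
for sc,w in [((140+233/2.625,120+143/2.625),(372,265)),((140+119/2.625,120+158/2.625),(182,265))]:
    x,e=tri([ray('scene',sc),ray('wrist',w,pose)]);print(x,e,d['R'].T@(x-d['p']))
cv2.imwrite('pics/c5.png',np.hstack([cv2.resize(cv2.imread('pics/s4.png')[130:220,150:250],(400,360),interpolation=cv2.INTER_CUBIC),cv2.resize(cv2.imread('pics/w4.png')[180:360,150:400],(400,360))]))
E
```

```text
[ 0.5404 -0.1659  0.1849] [np.float64(0.0013936615398232796), np.float64(0.0013936615398232853)] [ 0.0493 -0.005  -0.0166]
[ 0.5675 -0.2574  0.1903] [np.float64(0.002992005802710401), np.float64(0.002992005802710306)] [-0.0461 -0.0082 -0.0221]
```

View pics/c5.png

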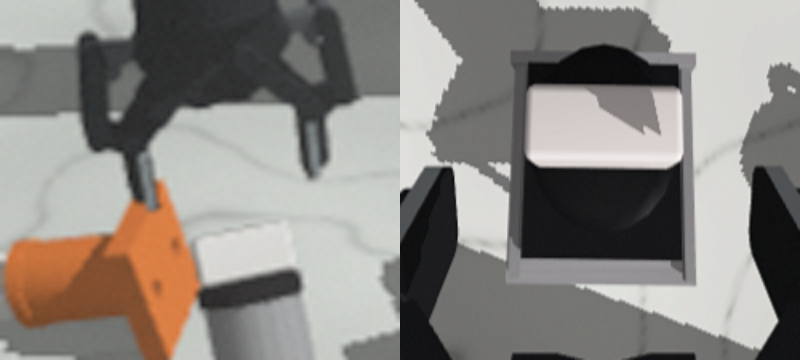

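{"fn": "jog_arm", "kwargs": {"moves": "0 0 0 -4 0; 0 0 0 -6 0; 0 0 0 -6 0; 0 0 0 -6 0; 0 0 0 -6 0; 0 0 0 -6 0; 0 0 0 -6 0; 0 0 0 -6 0"}}

```text
time_s: 5.75
eef_pos: [0.5604, -0.2114, 0.2276]
eef_rot: [[-0.315, 0.949, -0.001], [0.949, 0.315, 0.001], [0.001, -0.001, -1.0]]
force: [-0.4, -0.2, 0.9]
grip_width: -0.0002
```

```bash
python3 - <<'E'
from h import *
s=manip.sense(); print(s['time_s'],s['eef_pos'],s['grip_width'],manip.tips_ahead)
im=snap('wrist','w6.png');snap('scene','s6.png')
np.savez('w6.npz',p=s['eef_pos'],R=s['eef_rot'])
cv2.imwrite('pics/c6.png',np.hstack([cv2.resize(cv2.imread('pics/s6.png')[100:220,140:260],(400,400),interpolation=cv2.INTER_CUBIC),cv2.resize(cv2.imread('pics/w6.png')[180:380,180:380],(400,400))]))
for t in (-.02,0,.012,.025):
  p=s['eef_pos']+s['eef_rot']@[0,0,t]; print(t,(proj('scene',p)-[140,100])*400/120,(proj('wrist',p,(s['eef_pos'],s['eef_rot']))-180)*2+[400,0])
E
```

```text
5.75 [ 0.5604 -0.2114  0.2276] -0.0002145404769047528 0.025
-0.02 [214.3152 187.0608] [587.8042 196.0438]
0 [218.0927 213.188 ] [588.3344 160.146 ]
0.012 [220.3103 228.526 ] [588.5985 142.2669]
0.025 [222.6725 244.8646] [588.8491 125.3028]
```

View pics/c6.png

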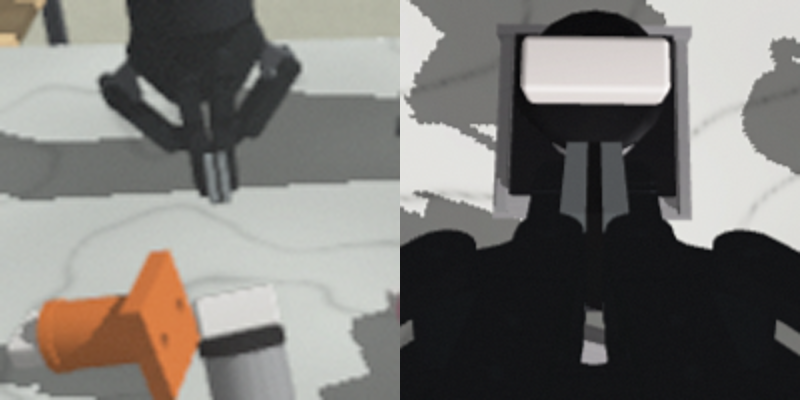

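{"fn": "jog_arm", "kwargs": {"moves": "1 0 0 0 0; 1 0 0 0 0; 1 0 0 0 0; 1 0 0 0 0; 1 0 0 2 0; 1 0 0 5 0; 1 0 0 7 0; 1 0 0 8 0; 1 0 0 9 0; 1 0 0 9.5 0; 1 0 0 9.5 0"}}

```text
time_s: 6.95
eef_pos: [0.5607, -0.2115, 0.1333]
eef_rot: [[-0.315, 0.949, -0.0], [0.949, 0.315, 0.0], [0.0, -0.0, -1.0]]
force: [-0.0, 0.0, 0.0]
grip_width: 0.0853
```

```bash
python3 - <<'E'
from h import *
s=manip.sense(); print(s['time_s'],s['eef_pos'],s['grip_width'],s['force'])
im=snap('wrist','w7.png');snap('scene','s7.png')
cv2.imwrite('pics/c7.png',np.hstack([cv2.resize(cv2.imread('pics/s7.png')[130:250,150:270],(400,400),interpolation=cv2.INTER_CUBIC),cv2.resize(cv2.imread('pics/w7.png')[150:400,160:400],(400,400))]))
E
```

```text
6.95 [ 0.5607 -0.2115  0.1333] 0.08527089094851473 [-0.0143  0.0143  0.0329]
```

View pics/c7.png

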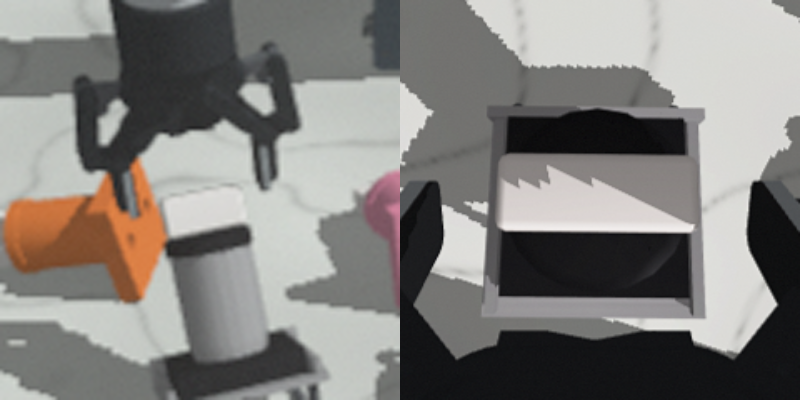

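{"fn": "jog_arm", "kwargs": {"moves": "1 0 0 0.4 0; 1 0 0 0.8 0; 1 0 0 0.8 0; 0.75 0 0 0.8 0; 0.75 0 0 0.8 0; 0 0 0 0.8 0; 0 0 0 0.8 0; 0 0 0 0.8 0; 0 0 0 0.8 0; 0 0 0 0.8 0"}}

```text
time_s: 8.05
eef_pos: [0.5608, -0.2115, 0.126]
eef_rot: [[-0.315, 0.949, 0.0], [0.949, 0.315, -0.0], [-0.0, 0.0, -1.0]]
force: [-1.4, 2.2, 3.7]
grip_width: 0.0547
```

```bash
python3 - <<'E'
from h import *
s=manip.sense(); print(s['time_s'],s['eef_pos'],s['grip_width'],s['force'])
im=snap('wrist','w8.png');snap('scene','s8.png')
cv2.imwrite('pics/c8.png',np.hstack([cv2.resize(cv2.imread('pics/s8.png')[130:250,150:270],(400,400),interpolation=cv2.INTER_CUBIC),cv2.resize(cv2.imread('pics/w8.png')[150:400,160:400],(400,400))]))
E
```

```text
8.05 [ 0.5608 -0.2115  0.126 ] 0.054717364425765996 [-1.3762  2.1873  3.7141]
```

View pics/c8.png

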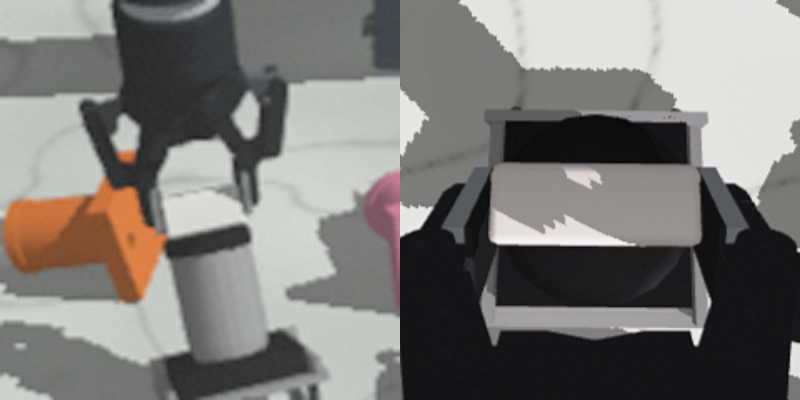

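{"fn": "jog_arm", "kwargs": {"moves": "0 0 -0.25 -0.43 0; 0 0 -0.5 -0.87 0; 0 0 -1 -1.7 0; 0 0 -1.5 -2.6 0; 0 0 -2 -3.5 0; 0 0 -2.5 -5 0; 0 0 -3 -7 0; 0 0 -3 -9 0; 0 0 -3 -9 0; 0 0 -3 -9 0"}}

```text
time_s: 9.15
eef_pos: [0.5324, -0.2215, 0.2164]
eef_rot: [[-0.315, 0.949, 0.001], [0.949, 0.315, -0.001], [-0.002, 0.001, -1.0]]
force: [0.2, 0.3, -5.0]
grip_width: 0.0547
```

```bash
python3 - <<'E'
from h import *
s=manip.sense(); print(s['time_s'],s['eef_pos'],s['grip_width'],s['force'])
im=snap('wrist','w9.png');snap('scene','s9.png')
cv2.imwrite('pics/c9.png',np.hstack([cv2.resize(cv2.imread('pics/s9.png')[90:250,130:290],(400,400),interpolation=cv2.INTER_CUBIC),cv2.resize(cv2.imread('pics/w9.png')[50:400,100:450],(400,400))]))
E
```

```text
9.15 [ 0.5324 -0.2215  0.2164] 0.054743007401919085 [ 0.1622  0.272  -4.9707]
```

View pics/c9.png

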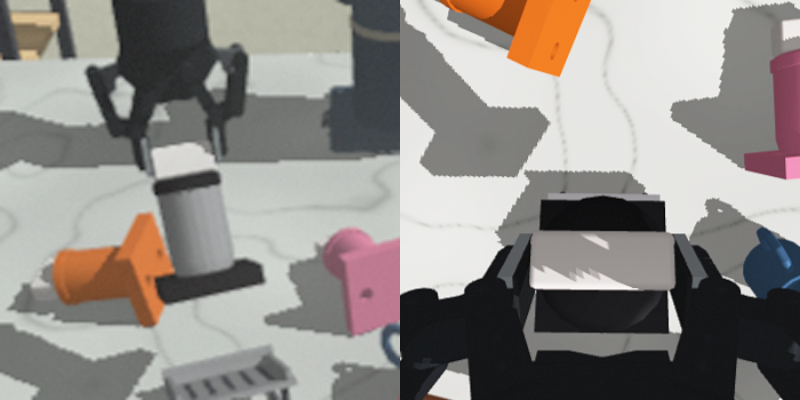

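```bash
python3 - <<'E'
from h import *
for n,q in dict(or_tr=(430,262),or_br=(430,308),or_tl=(399,262),or_bl=(399,308),pk_l=(259,269),pk_r=(301,249),pk_hl=(296,325),pk_hr=(318,316),st1=(325,175),st2=(385,158)).items():
    print(n,atz(ray('top',q),.0)[:2],atz(ray('top',q),.09)[:2])
E
```

```text
or_tr [ 0.4728 -0.3509] [ 0.4694 -0.3203]
or_br [ 0.379  -0.3445] [ 0.385  -0.3146]
or_tl [ 0.4731 -0.2862] [ 0.4696 -0.2621]
or_bl [ 0.3791 -0.281 ] [ 0.3851 -0.2575]
pk_l [0.4595 0.0082] [0.4574 0.0027]
pk_r [ 0.5011 -0.0808] [ 0.4949 -0.0774]
pk_hl [ 0.3455 -0.0685] [ 0.3548 -0.0663]
pk_hr [ 0.3634 -0.114 ] [ 0.3709 -0.1072]
st1 [ 0.6623 -0.1354] [ 0.6398 -0.1265]
st2 [ 0.6997 -0.268 ] [ 0.6735 -0.2457]
```

{"fn": "jog_arm", "kwargs": {"moves": "0 2 -3 0 5; 0 4 -6 0 10; 0 6 -9 0 15; 0 7.6 -11.4 0 18.4; 0 7.6 -11.4 3 18.4; 0 7.6 -11.4 6 18.4; 0 7.6 -11.4 8.5 18.4; 0 7.6 -11.4 9.6 18.4; 0 7.6 -11.4 9.6 18.4; 0 7.6 -11.4 9.6 18.4"}}

```text
time_s: 10.25
eef_pos: [0.4003, -0.1849, 0.1198]
eef_rot: [[0.0, 1.0, 0.0], [1.0, -0.0, -0.0], [-0.0, 0.0, -1.0]]
force: [1.0, 0.2, -2.6]
grip_width: 0.0547
```

```bash
python3 - <<'E'
from h import *
s=manip.sense(); print(s['time_s'],s['eef_pos'],s['eef_rot'][:,0],s['grip_width'],s['force'])
im=snap('wrist','w10.png');snap('scene','s10.png')
cv2.imwrite('pics/c10.png',np.hstack([cv2.resize(cv2.imread('pics/s10.png')[110:250,150:290],(400,400),interpolation=cv2.INTER_CUBIC),cv2.resize(cv2.imread('pics/w10.png')[50:400,100:450],(400,400))]))
E
```

```text
10.25 [ 0.4003 -0.1849  0.1198] [ 0.0001  1.     -0.0001] 0.05465535547594616 [ 1.0031  0.1663 -2.5829]
```

View pics/c10.png

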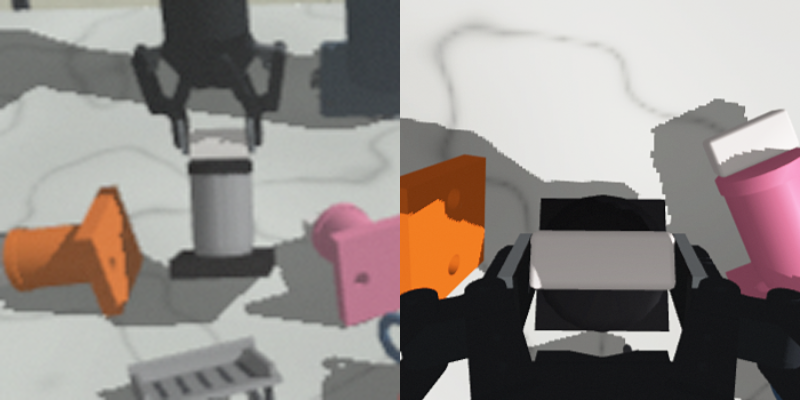

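{"fn": "jog_arm", "kwargs": {"moves": "0 0 0 0.4 0; 0 0 0 0.8 0; 0 0 0 0.8 0; 0 0 0 0.8 0"}}

```text
time_s: 10.75
eef_pos: [0.4, -0.1848, 0.1113]
eef_rot: [[0.0, 1.0, -0.0], [1.0, -0.0, 0.0], [0.0, -0.0, -1.0]]
force: [0.2, 0.4, -4.6]
grip_width: 0.0544
```

{"fn": "jog_arm", "kwargs": {"moves": "0 0 0 0.2 0; 0 0 0 0.4 0; 0 0 0 0.4 0; 0 0 0 0.4 0"}}

```text
time_s: 11.15
eef_pos: [0.4001, -0.1848, 0.1073]
eef_rot: [[0.0, 1.0, -0.0], [1.0, -0.0, 0.0], [0.0, -0.0, -1.0]]
force: [-0.4, -0.3, -4.3]
grip_width: 0.0549
```

{"fn": "jog_arm", "kwargs": {"moves": "0 0 0 0.2 0; 0 0 0 0.3 0; 0 0 0 0.3 0; 0 0 0 0.3 0"}}

```text
time_s: 11.55
eef_pos: [0.4001, -0.1849, 0.1044]
eef_rot: [[0.0, 1.0, 0.0], [1.0, -0.0, -0.0], [-0.0, 0.0, -1.0]]
force: [0.4, 0.4, -4.2]
grip_width: 0.0548
```

{"fn": "jog_arm", "kwargs": {"moves": "0 0 0 0.2 0; 0 0 0 0.3 0; 0 0 0 0.3 0; 0 0 0 0.3 0"}}

```text
time_s: 11.95
eef_pos: [0.4006, -0.1849, 0.1041]
eef_rot: [[-0.0, 1.0, 0.002], [1.0, 0.0, -0.001], [-0.001, 0.002, -1.0]]
force: [-2.5, 2.4, 7.3]
grip_width: 0.0546
```

{"fn": "jog_arm", "kwargs": {"moves": "0 0 0.4 -0.1 0; 0 0 0.8 -0.18 0; 0 0 1.15 -0.24 0; 0 0 1.7 -0.26 0; 0 0 2.24 -0.26 0; 0 0 2.24 -0.26 0"}}

```text
time_s: 12.55
eef_pos: [0.4242, -0.1851, 0.1042]
eef_rot: [[-0.0, 1.0, 0.002], [1.0, 0.0, -0.0], [-0.0, 0.002, -1.0]]
force: [0.1, -0.3, 1.8]
grip_width: 0.0546
```

```bash
python3 - <<'E'
from h import *
s=manip.sense(); print(s['time_s'],s['eef_pos'],s['eef_rot'][:,2],s['grip_width'],s['force'])
im=snap('wrist','w11.png');snap('scene','s11.png')
cv2.imwrite('pics/c11.png',np.hstack([cv2.resize(cv2.imread('pics/s11.png')[110:250,150:290],(400,400),interpolation=cv2.INTER_CUBIC),cv2.resize(cv2.imread('pics/w11.png')[50:400,100:450],(400,400))]))
E
```

```text
12.55 [ 0.4242 -0.1851  0.1042] [ 0.0023 -0.0002 -1.    ] 0.05462871895911022 [ 0.0945 -0.3081  1.8348]
```

View pics/c11.png

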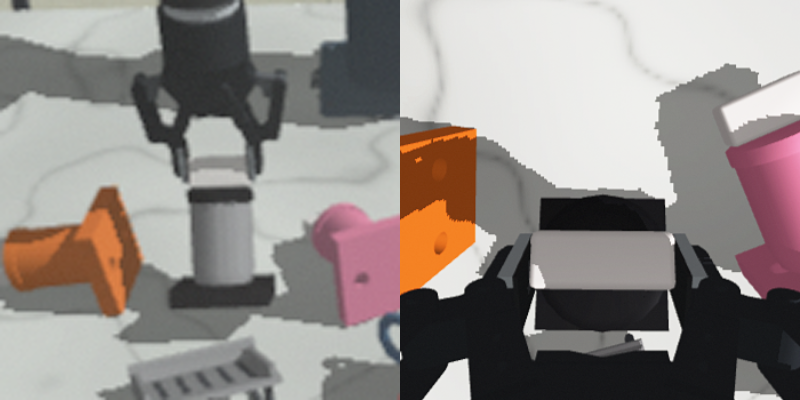

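{"fn": "jog_arm", "kwargs": {"moves": "0 0 -0.6 -0.1 0; 0 0 -1.3 -0.1 0; 0 0 -2 -0.1 0; 0 0 -2 0 0; 0 0 -2 0 0; 0.66 0 -2 0 0; 0.66 0 -2 0 0; 0.66 0 -2 0 0; 0.66 0 -2 0 0"}}

```text
time_s: 13.55
eef_pos: [0.4029, -0.1851, 0.1042]
eef_rot: [[0.0, 1.0, 0.001], [1.0, -0.0, -0.001], [-0.001, 0.001, -1.0]]
force: [-0.0, -1.2, -0.7]
grip_width: 0.0566
```

```bash
python3 - <<'E'
from h import *
s=manip.sense(); print(s['time_s'],s['eef_pos'],s['eef_rot'][:,2],s['grip_width'],s['force'])
im=snap('wrist','w12.png');snap('scene','s12.png')
cv2.imwrite('pics/c12.png',np.hstack([cv2.resize(cv2.imread('pics/s12.png')[110:250,150:290],(400,400),interpolation=cv2.INTER_CUBIC),cv2.resize(cv2.imread('pics/w12.png')[50:400,100:450],(400,400))]))
E
```

```text
13.55 [ 0.4029 -0.1851  0.1042] [ 0.0006 -0.0006 -1.    ] 0.056568085468826176 [-0.0442 -1.206  -0.7446]
```

View pics/c12.png

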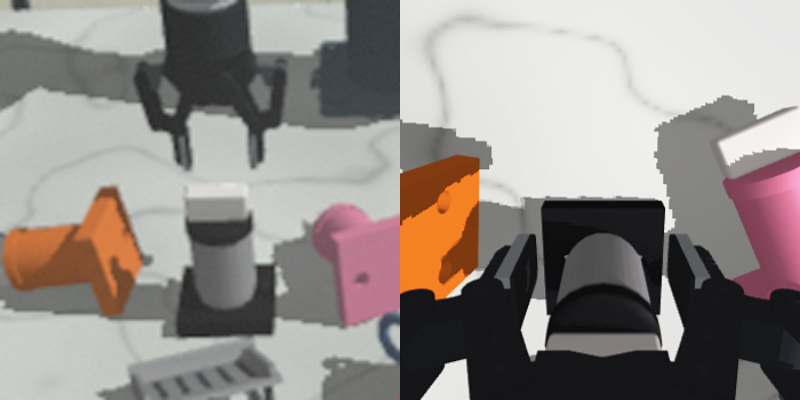

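{"fn": "jog_arm", "kwargs": {"moves": "1 0 0 -4 0; 1 0 0 -8 0; 1 0 0 -12 0; 1 0 2 -15 0; 1 0 4 -15 0; 1 0 4 -15 0; 1 0 4 -15 0; 1 0 4 -15 0"}}

```text
time_s: 14.45
eef_pos: [0.4415, -0.1846, 0.2531]
eef_rot: [[0.0, 1.0, -0.002], [1.0, -0.0, 0.001], [0.001, -0.002, -1.0]]
force: [0.1, -0.2, 0.1]
grip_width: 0.0858
```

```bash
python3 - <<'E'
from h import *
s=manip.sense(); print(s['time_s'],s['eef_pos'],s['eef_rot'][:,2],s['grip_width'],s['force'])
im=snap('wrist','w13.png');snap('scene','s13.png')
np.savez('w13.npz',p=s['eef_pos'],R=s['eef_rot'])
cv2.imwrite('pics/c13.png',np.hstack([cv2.resize(cv2.imread('pics/s13.png')[110:250,150:290],(300,300),interpolation=cv2.INTER_CUBIC),cv2.resize(cv2.imread('pics/w13.png')[90:290,190:390],(500,500),interpolation=cv2.INTER_CUBIC)[:300]*0+0]) if 0 else cv2.resize(cv2.imread('pics/w13.png')[110:310,190:390],(600,600),interpolation=cv2.INTER_CUBIC))
E
```

```text
14.45 [ 0.4415 -0.1846  0.2531] [-0.0022  0.001  -1.    ] 0.08583042861608066 [ 0.077  -0.1989  0.0773]
```

View pics/c13.png

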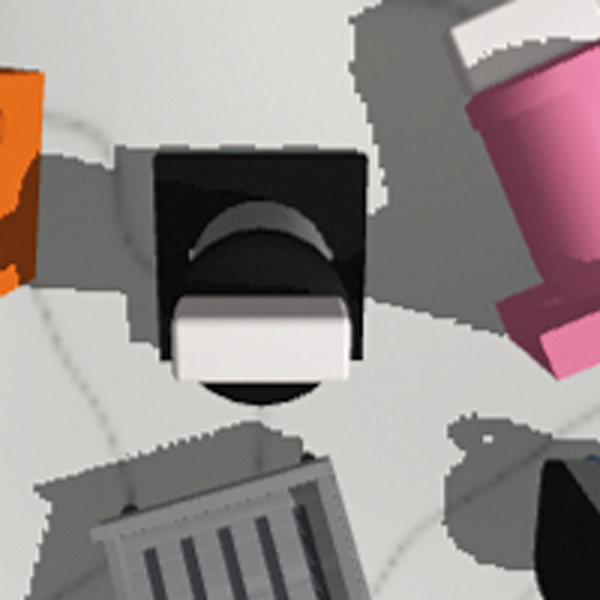

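View pics/s13.png

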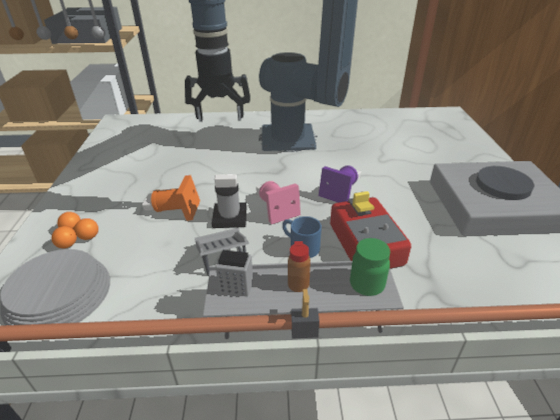

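```bash
python3 - <<'E'
from h import *
d=np.load('w13.npz');pose=(d['p'],d['R'])
f=lambda x,y,z:atz(ray('wrist',(190+x/3-.33,110+y/3-.33),pose),z)
print('bar',*[f(*q,.135) for q in [(173,318),(351,318),(176,381),(350,381)]])
print('c',np.mean([f(*q,.135) for q in [(173,318),(351,318),(176,381),(350,381)]],0))
a,b=f(155,152,.018),f(367,152,.018);print('foot near',a,b,np.linalg.norm(a-b),(a+b)/2+[.045,0,0],np.degrees(np.arctan2(*(b-a)[1::-1])))
E
```

```text
bar [ 0.4521 -0.2105  0.135 ] [ 0.4522 -0.1561  0.135 ] [ 0.4727 -0.2102  0.135 ] [ 0.4727 -0.1558  0.135 ]
c [ 0.4624 -0.1831  0.135 ]
foot near [ 0.4159 -0.2275  0.018 ] [ 0.4159 -0.1393  0.018 ] 0.0881134766849058 [ 0.4609 -0.1834  0.018 ] 89.97642077933665
```

{"fn": "jog_arm", "kwargs": {"moves": "1 0.1 1 0 8.5; 1 0.1 2.1 0 17; 1 0.1 2.1 0 25.5; 1 0.1 2.1 0 34; 1 0.1 2.1 0 42.5; 1 0.1 2.1 0 51; 1 0.1 2.1 0 59.5; 1 0.1 2.1 0 68; 1 0.1 2.1 0 76.5; 1 0.1 2.1 0 85; 1 0.1 2.1 0 90; 1 0.1 2.1 0 90"}}

```text
time_s: 15.75
eef_pos: [0.4629, -0.1838, 0.2537]
eef_rot: [[1.0, -0.0, -0.001], [-0.0, -1.0, 0.0], [-0.001, -0.0, -1.0]]
force: [-0.3, 0.5, -0.1]
grip_width: 0.0852
```

```bash
python3 - <<'E'
from h import *
manip.get_image('wrist')
s=manip.sense(); print(s['time_s'],s['qpos'],s['eef_pos'],s['eef_rot'],s['grip_width'],s['force'])
im=snap('wrist','w14.png')
np.savez('w14.npz',p=s['eef_pos'],R=s['eef_rot'])
cv2.imwrite('pics/c14.png',cv2.resize(cv2.imread('pics/w14.png')[110:310,190:390],(600,600),interpolation=cv2.INTER_CUBIC))
E
```

```text
15.8 [-0.5126 -0.0092  0.1118  1.6925 -0.0001  1.0569] [ 0.463  -0.1838  0.2537] [[ 1.      0.0013 -0.0006]
 [ 0.0013 -1.      0.0003]
 [-0.0006 -0.0003 -1.    ]] 0.08526000026698542 [ 0.2981 -0.043   1.3216]
```

View pics/c14.png

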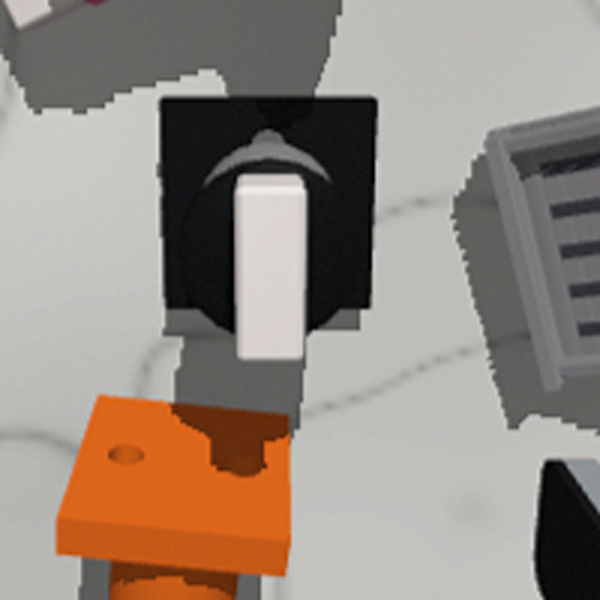

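```bash
python3 - <<'E'
from h import *
d=np.load('w14.npz');pose=(d['p'],d['R'])
f=lambda x,y,z:atz(ray('wrist',(190+x/3-.33,110+y/3-.33),pose),z)
P=[f(*q,.135) for q in [(236,188),(306,188),(238,358),(304,358)]]
print(P,np.mean(P,0))
a,b=f(162,98,.018),f(377,98,.018);print((a+b)/2,b-a)
E
```

```text
[array([ 0.4532, -0.1561,  0.135 ]), array([ 0.4738, -0.1561,  0.135 ]), array([ 0.4535, -0.2093,  0.135 ]), array([ 0.474 , -0.2092,  0.135 ])] [ 0.4636 -0.1827  0.135 ]
[ 0.4637 -0.1382  0.018 ] [0.0881 0.0001 0.    ]
```

{"fn": "jog_arm", "kwargs": {"moves": "1 0.1 -0.1 4 0; 1 0.1 -0.1 8 0; 1 0.1 -0.1 11 0; 1 0.1 -0.1 13 0; 1 0.1 -0.1 14 0; 1 0.1 -0.1 14.8 0; 1 0.1 -0.1 14.8 0; 1 0.1 -0.1 14.8 0"}}

```text
time_s: 16.65
eef_pos: [0.4653, -0.1833, 0.1072]
eef_rot: [[1.0, 0.0, 0.002], [0.0, -1.0, -0.001], [0.002, 0.001, -1.0]]
force: [0.4, -0.1, 0.2]
grip_width: 0.0855
```

{"fn": "jog_arm", "kwargs": {"moves": "0 0 0 0 0; 0 0 0 0 0; 0 0 0 0 0; 0 0 0 0 0; 0 0 0 0 0; 0 0 0 0 0; 0 0 0 0 0"}}

```text
time_s: 17.35
eef_pos: [0.4653, -0.1831, 0.1065]
eef_rot: [[1.0, -0.0, 0.002], [-0.0, -1.0, -0.001], [0.002, 0.001, -1.0]]
force: [1.7, 0.1, 2.0]
grip_width: 0.0204
```

```bash
python3 - <<'E'
from h import *
s=manip.sense(); print(s['time_s'],s['eef_pos'],s['eef_rot'][:,2],s['grip_width'],s['force'])
im=snap('wrist','w15.png');snap('scene','s15.png')
cv2.imwrite('pics/c15.png',np.hstack([cv2.resize(cv2.imread('pics/s15.png')[110:250,150:290],(400,400),interpolation=cv2.INTER_CUBIC),cv2.resize(cv2.imread('pics/w15.png')[50:400,100:450],(400,400))]))
E
```

```text
17.35 [ 0.4653 -0.1831  0.1065] [ 0.0017 -0.0005 -1.    ] 0.020447621787458126 [1.7448 0.1294 2.0232]
```

View pics/c15.png

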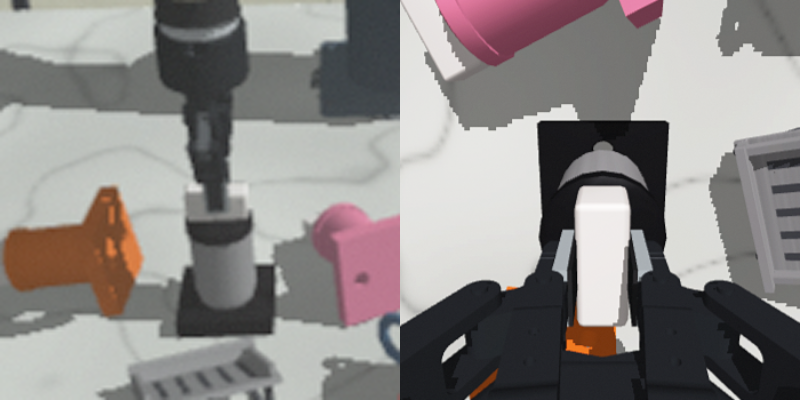

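{"fn": "jog_arm", "kwargs": {"moves": "0 0 0 -2 0; 0 0 0 -6 0; 0 0 0 -11 0; 0 0 0 -16.5 0; 0 1.5 -3.4 -16.5 -1; 0 3.3 -7.5 -16.5 -3; 0 5.3 -12 -16.5 -5; 0 7.3 -16.5 -16.5 -7; 0 9.3 -21 -16.5 -9; 0 11.3 -25.5 -16.5 -11; 0 13.3 -30 -16.5 -12.4; 0 14.5 -33 -16.5 -12.4"}}

```text
time_s: 18.65
eef_pos: [0.6091, 0.1503, 0.2676]
eef_rot: [[0.976, 0.217, -0.006], [0.217, -0.976, 0.0], [-0.006, -0.001, -1.0]]
force: [0.0, -0.8, -4.3]
grip_width: 0.0202
```

```bash
python3 - <<'E'
from h import *
s=manip.sense(); print(s['time_s'],s['eef_pos'],s['eef_rot'],s['grip_width'],s['force'])
im=snap('wrist','w16.png');snap('scene','s16.png');snap('top','t16.png')
np.savez('w16.npz',p=s['eef_pos'],R=s['eef_rot'])
print(manip.sense()['eef_pos'])
cv2.imwrite('pics/c16.png',np.hstack([cv2.resize(cv2.imread('pics/s16.png')[110:290,270:450],(400,400),interpolation=cv2.INTER_CUBIC),cv2.resize(cv2.imread('pics/w16.png')[50:400,100:450],(400,400))]))
E
```

```text
18.65 [0.6091 0.1503 0.2676] [[ 0.9761  0.2173 -0.0058]
 [ 0.2173 -0.9761  0.    ]
 [-0.0057 -0.0013 -1.    ]] 0.020168907101481514 [ 0.0157 -0.8069 -4.2798]
[0.6086 0.149  0.2671]
```

View pics/c16.png

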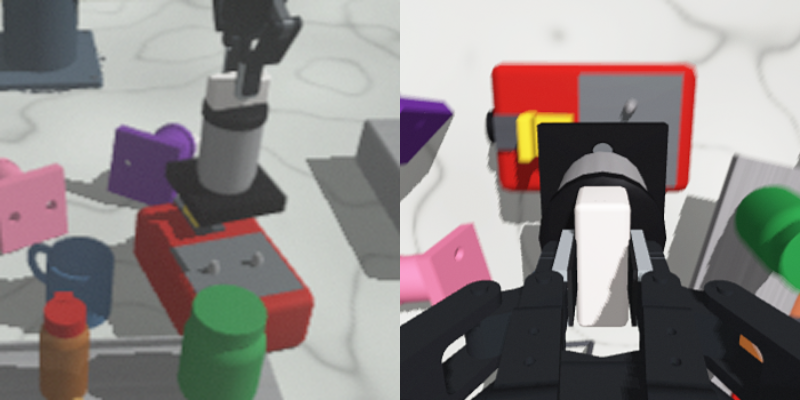

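View pics/t16.png

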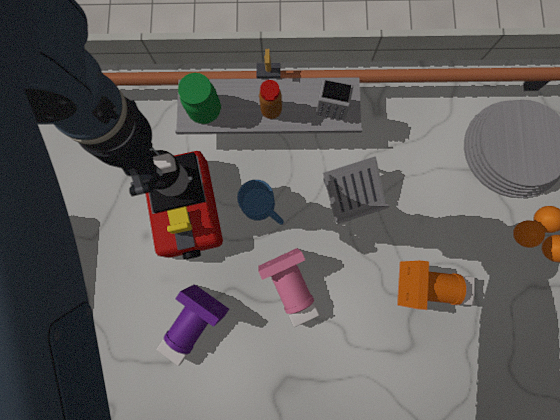

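```bash
python3 - <<'E'
from h import *
cv2.imwrite('pics/c17.png',cv2.resize(cv2.imread('pics/w16.png')[100:220,170:350],None,fx=4.4,fy=4.4,interpolation=cv2.INTER_CUBIC))
d=np.load('w16.npz');pose=(d['p'],d['R'])
for y in (.1996,.2007):
  print((proj('wrist',(.6193,y,.089),pose)-[170,100])*4.4)
E
```

```text
[568.9639 204.7024]
[570.0562 200.1306]
```

View pics/c17.png

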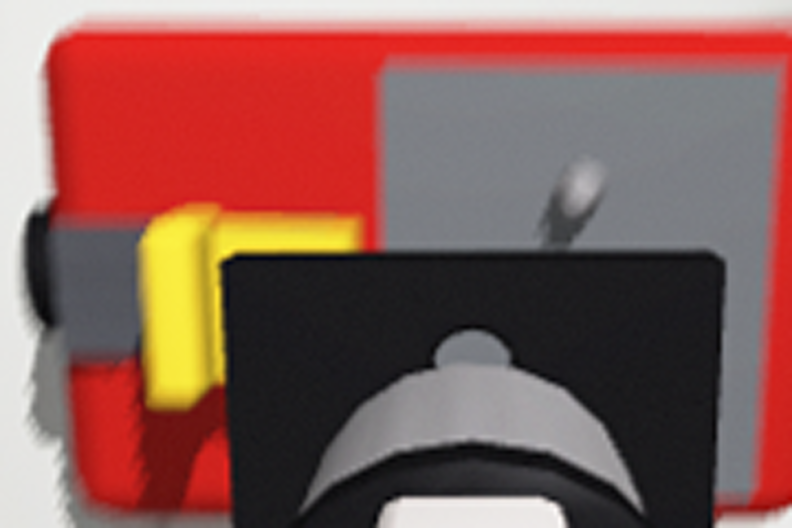

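```bash
python3 - <<'E'
from h import *
manip.get_image('wrist')
s=manip.sense();print(s['time_s'],s['eef_pos'],s['eef_rot'],s['joint_vel'])
im=snap('wrist','w18.png')
pose=(s['eef_pos'],s['eef_rot'])
np.savez('w18.npz',p=s['eef_pos'],R=s['eef_rot'])
cv2.imwrite('pics/c18.png',cv2.resize(cv2.imread('pics/w18.png')[100:220,170:350],None,fx=4.4,fy=4.4,interpolation=cv2.INTER_CUBIC))
print((proj('wrist',(.6193,.1996,.089),pose)-[170,100])*4.4)
for p in [(.0,-.045,.018),(-.045,-.045,.018),(.045,-.045,.018)]:
    print((proj('wrist',s['eef_pos']+s['eef_rot']@np.array([p[0],p[1],.1065-.018]),pose)-[170,100])*4.4)
E
```

```text
18.85 [0.6085 0.1475 0.2679] [[ 0.9763  0.2163 -0.0062]
 [ 0.2163 -0.9763 -0.002 ]
 [-0.0065  0.0006 -1.    ]] [-0.0348 -0.0344 -0.0062 -0.     -0.0033  0.0001]
[574.6135 192.0837]
[480.5212 250.8748]
[225.3747 250.7982]
[735.8143 250.9514]
```

View pics/c18.png

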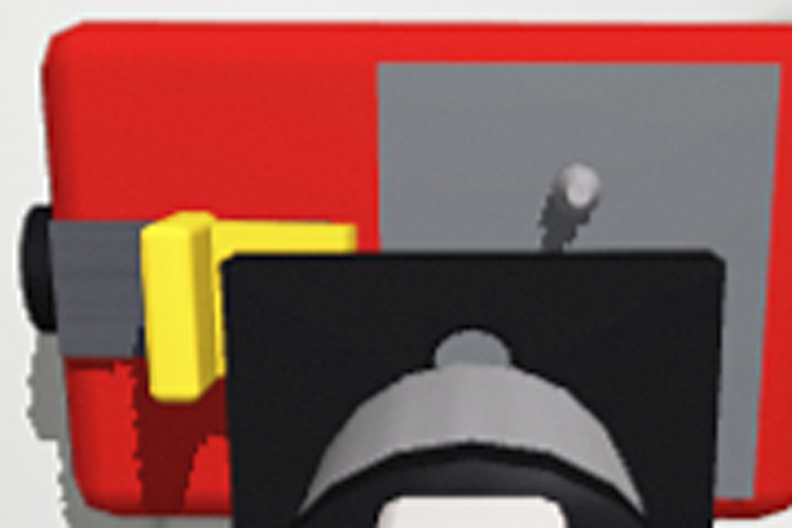

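```bash
python3 - <<'E'
from h import *
for i in range(3): manip.get_image('wrist')
s=manip.sense();print(s['time_s'],s['eef_pos'],s['eef_rot'],s['joint_vel'])
im=snap('wrist','w19.png')
print(manip.sense()['eef_pos'])
pose=(s['eef_pos'],s['eef_rot'])
np.savez('w19.npz',p=s['eef_pos'],R=s['eef_rot'])
cv2.imwrite('pics/c19.png',cv2.resize(cv2.imread('pics/w19.png')[100:220,170:350],None,fx=4.4,fy=4.4,interpolation=cv2.INTER_CUBIC))
print((proj('wrist',(.6193,.1996,.089),pose)-[170,100])*4.4)
for p in [(.0,-.045,.018),(-.045,-.045,.018),(.045,-.045,.018)]:
    print((proj('wrist',s['eef_pos']+s['eef_rot']@np.array([p[0],p[1],.1065-.018]),pose)-[170,100])*4.4)
E
```

```text
19.05 [0.6091 0.1458 0.2706] [[ 0.9771  0.213  -0.0013]
 [ 0.213  -0.9771 -0.0006]
 [-0.0014  0.0003 -1.    ]] [-0.0045 -0.0074  0.0071 -0.0017  0.0028  0.0017]
[0.6092 0.1458 0.271 ]
[568.3781 183.4389]
[480.5529 250.8462]
[225.4121 250.7711]
[735.8408 250.9212]
```

View pics/c19.png

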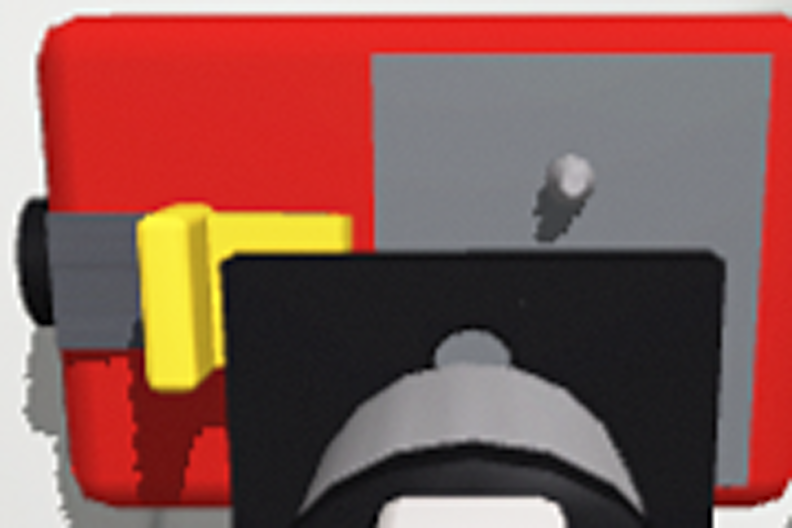

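{"fn": "jog_arm", "kwargs": {"moves": "0 0.8 -0.9 0 0; 0 1.6 -1.9 0 0; 0 2.4 -2.8 0 0; 0 2.4 -2.8 2 0; 0 2.4 -2.8 4 0; 0 2.4 -2.8 5.5 0; 0 2.4 -2.8 6.5 0; 0 2.4 -2.8 7 0; 0 2.4 -2.8 7 0; 0 2.4 -2.8 7 0; 0 2.4 -2.8 7 0"}}

```text
time_s: 20.2
eef_pos: [0.6277, 0.1796, 0.2024]
eef_rot: [[0.977, 0.214, 0.002], [0.214, -0.977, 0.0], [0.002, 0.0, -1.0]]
force: [1.0, -0.1, -5.1]
grip_width: 0.0206
```

```bash
python3 - <<'E'
from h import *
s=manip.sense();print(s['time_s'],s['eef_pos'],s['eef_rot'],s['joint_vel'],s['force'])
snap('scene','s20.png');snap('wrist','w20.png')
cv2.imwrite('pics/c20.png',np.hstack([cv2.resize(cv2.imread('pics/s20.png')[130:280,300:450],(400,400),interpolation=cv2.INTER_CUBIC),cv2.resize(cv2.imread('pics/w20.png')[50:400,100:450],(400,400))]))
E
```

```text
20.2 [0.6277 0.1796 0.2024] [[ 0.9767  0.2144  0.0024]
 [ 0.2144 -0.9767  0.0004]
 [ 0.0024  0.0001 -1.    ]] [ 0.0024  0.0015 -0.0011 -0.0016  0.0003  0.0018] [ 0.9787 -0.0647 -5.1148]
```

View pics/c20.png

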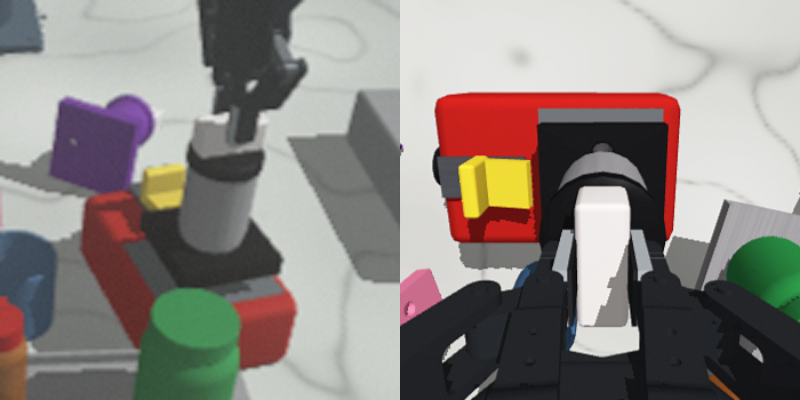

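```bash
python3 - <<'E'
from h import *
manip.get_image('wrist')
s=manip.sense();print(s['time_s'],s['eef_pos']);snap('wrist','w21.png')
np.savez('w21.npz',p=s['eef_pos'],R=s['eef_rot'])
cv2.imwrite('pics/c21.png',cv2.resize(cv2.imread('pics/w21.png')[120:200,205:350],None,fx=5.4,fy=5.4,interpolation=cv2.INTER_CUBIC))
E
```

```text
20.35 [0.6275 0.1797 0.2019]
```

View pics/c21.png

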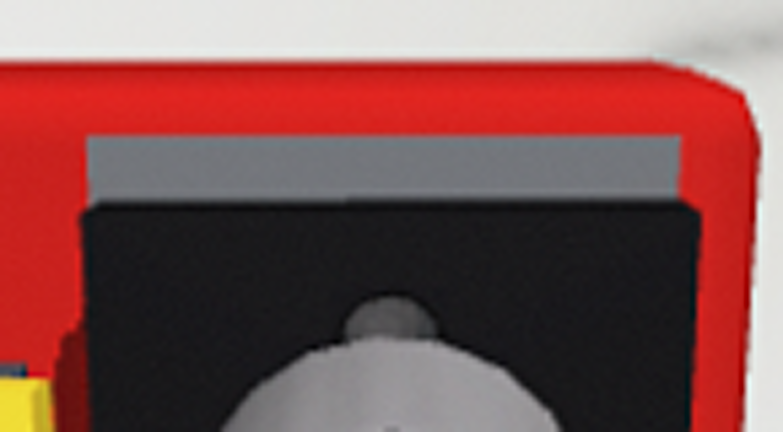

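```bash
python3 - <<'E'
from h import *
d=np.load('w21.npz');p,R=d['p'],d['R']
g=lambda x,y,z:R.T@(atz(ray('wrist',(205+x/5.4-.4,120+y/5.4-.4),(p,R)),z)-p)
zf=p[2]-.1065
print('plate edge',g(86,135,.075),g(682,135,.075)); print('foot',g(80,203,zf+.018),g(700,203,zf+.018))
d=np.load('w19.npz');p,R=d['p'],d['R']
g=lambda x,y,z:R.T@(atz(ray('wrist',(170+x/4.4-.4,100+y/4.4-.4),(p,R)),z)-p)
print('w19 plate top',g(371,54,.075),g(772,54,.075),'peg',g(573,174,.089),'foot',g(222,253,p[2]-.0885),g(724,253,p[2]-.0885))
d=np.load('w2.npz');p,R=d['p'],d['R']
g=lambda x,y,z:R.T@(atz(ray('wrist',(210+x/5-.5,120+y/4-.5),(p,R)),z)-p)
print('w2',[g(*q,.075) for q in [(85,180),(562,178),(106,494),(548,493)]],[g(*q,.089) for q in [(222,352),(437,351)]])
E
```

```text
plate edge [-0.0519 -0.0515  0.1268] [ 0.0461 -0.0516  0.127 ]
foot [-0.0464 -0.0449  0.0884] [ 0.0427 -0.0449  0.0886]
w19 plate top [-0.0266 -0.0808  0.1956] [ 0.0712 -0.0808  0.1955] peg [ 0.0223 -0.0531  0.1816] foot [-0.0459 -0.0449  0.0886] [ 0.0426 -0.045   0.0884]
w2 [array([-0.06  , -0.0232,  0.2044]), array([ 0.05  , -0.0238,  0.2045]), array([-0.0593,  0.0742,  0.2046]), array([0.0505, 0.0738, 0.2046])] [array([-0.0284,  0.0244,  0.1905]), array([0.0212, 0.0241, 0.1905])]
```

{"fn": "jog_arm", "kwargs": {"moves": "0 -0.13 0.2 0 0; 0 -0.13 0.2 0 0; 0 -0.13 0.2 0.3 0; 0 -0.13 0.2 0.6 0; 0 -0.13 0.2 0.9 0; 0 -0.13 0.2 0.9 0; 0 -0.13 0.2 0.9 0"}}

```text
time_s: 21.1
eef_pos: [0.626, 0.1773, 0.1916]
eef_rot: [[0.977, 0.215, -0.001], [0.215, -0.977, -0.0], [-0.001, -0.0, -1.0]]
force: [-0.1, 0.2, -3.9]
grip_width: 0.0205
```

{"fn": "jog_arm", "kwargs": {"moves": "0 0 0 0.2 0; 0 0 0 0.4 0; 0 0 0 0.6 0; 0 0 0 0.7 0; 0 0 0 0.7 0; 0 0 0 0.7 0"}}

```text
time_s: 21.7
eef_pos: [0.6262, 0.1774, 0.185]
eef_rot: [[0.977, 0.215, -0.0], [0.215, -0.977, 0.0], [-0.0, -0.0, -1.0]]
force: [-0.2, 1.1, -4.3]
grip_width: 0.0207
```

{"fn": "jog_arm", "kwargs": {"moves": "0 0 0 0.1 0; 0 0 0 0.2 0; 0 0 0 0.3 0; 0 0 0 0.4 0; 0 0 0 0.5 0; 0 0 0 0.5 0; 0 0 0 0.5 0"}}

```text
time_s: 22.4
eef_pos: [0.6265, 0.177, 0.1816]
eef_rot: [[0.977, 0.214, 0.002], [0.214, -0.977, -0.0], [0.002, 0.001, -1.0]]
force: [-1.6, -2.3, 4.1]
grip_width: 0.0205
```

{"fn": "jog_arm", "kwargs": {"moves": "0 0 0 0.1 0; 0 0 0 0.1 0; 0 0 0 0.1 0; 0 0 0 0.1 0"}}

```text
time_s: 22.8
eef_pos: [0.6266, 0.1768, 0.1816]
eef_rot: [[0.977, 0.214, 0.003], [0.214, -0.977, -0.001], [0.003, 0.001, -1.0]]
force: [-1.7, -3.4, 7.0]
grip_width: 0.0206
```

```bash
python3 - <<'E'
from h import *
s=manip.sense();print(s['time_s'],s['eef_pos'],s['force']);snap('wrist','w22.png');snap('scene','s22.png')
np.savez('w22.npz',p=s['eef_pos'],R=s['eef_rot'])
cv2.imwrite('pics/c22.png',np.hstack([cv2.resize(cv2.imread('pics/s22.png')[130:280,300:450],(400,400),interpolation=cv2.INTER_CUBIC),cv2.resize(cv2.imread('pics/w22.png')[50:400,100:450],(400,400))]))
E
```

```text
22.8 [0.6266 0.1768 0.1816] [-1.689  -3.3512  7.0417]
```

View pics/c22.png

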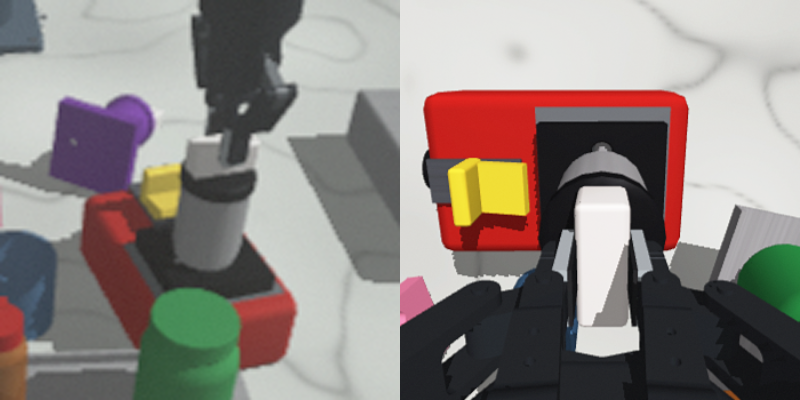

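{"fn": "jog_arm", "kwargs": {"moves": "0.5 0 0 -0.1 0; 1 0 0 -0.1 0; 1 0 0 -0.1 0; 1 0 0 -0.1 0; 1 0 0 -2 0; 1 0 0 -5 0; 1 0 0 -9 0; 1 0 0 -12 0; 1 0 0 -12 0; 1 0 0 -12 0; 1 0 0 -12 0"}}

```text
time_s: 24.0
eef_pos: [0.6259, 0.1774, 0.2971]
eef_rot: [[0.977, 0.215, -0.003], [0.215, -0.977, -0.0], [-0.003, -0.0, -1.0]]
force: [-0.2, -0.3, -0.0]
grip_width: 0.0858
```

```bash
python3 - <<'E'
from h import *
manip.get_image('wrist')
s=manip.sense();print(s['time_s'],s['eef_pos'],s['eef_rot'],s['force'],s['joint_vel']);snap('wrist','w23.png');snap('scene','s23.png')
np.savez('w23.npz',p=s['eef_pos'],R=s['eef_rot'])
print([manip.mark_of(c,'latch_tab') for c in ('wrist','scene')])
cv2.imwrite('pics/c23.png',np.hstack([cv2.resize(cv2.imread('pics/s23.png')[130:280,300:450],(300,300),interpolation=cv2.INTER_CUBIC),cv2.resize(cv2.imread('pics/w23.png')[110:260,110:360],(500,300),interpolation=cv2.INTER_CUBIC)]))
E
```

```text
24.05 [0.6256 0.1773 0.2967] [[ 0.9767  0.2145 -0.0037]
 [ 0.2145 -0.9767 -0.0006]
 [-0.0038 -0.0002 -1.    ]] [-0.2594  0.1784 -0.949 ] [-0.0003  0.0007 -0.0081  0.0043 -0.0015  0.0001]
[[{'location': [187.3, 187.9], 'confidence': 0.73}], [{'location': [361.7, 194.8], 'confidence': 0.48}]]
```

View pics/c23.png

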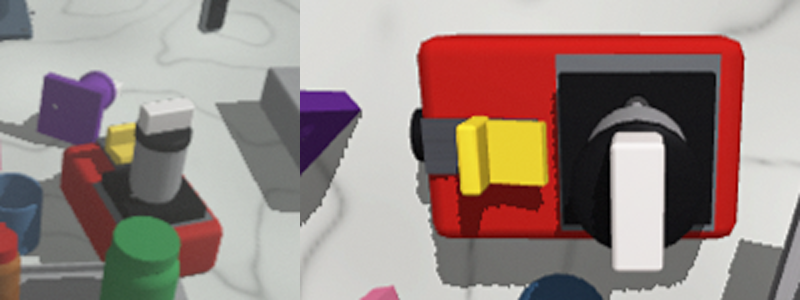

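```bash
python3 - <<'E'
from h import *
d=np.load('w23.npz');p,R=d['p'],d['R']
g=lambda x,y,z:R.T@(atz(ray('wrist',(110+(x-300)/2,110+y/2),(p,R)),z)-p)
print('near top edge',g(458,125,.12),g(461,193,.12),'2nd',g(474,122,.12))
w=atz(ray('wrist',(188.5,189.5),(p,R)),.12);print(w)
B=np.array([[.977,.214],[-.214,.977]]);print('base frame',B@(w[:2]-[.6265,.177]))
print('base rear edge',g(420,140,.075), 'lip', g(545,150,.095))
s=manip.sense();print(s['qpos'])
E
```

```text
near top edge [-0.0962 -0.0184  0.1771] [-0.0976  0.0195  0.177 ] 2nd [-0.0875 -0.02    0.177 ]
[0.5291 0.1558 0.12  ]
base frame [-0.0997  0.0002]
base rear edge [-0.1332 -0.0017  0.2222] lip [-0.0537  0.0003  0.2019]
[ 0.173   0.4595  0.7528  1.8667 -0.      1.5276]
```

{"fn": "jog_arm", "kwargs": {"moves": "0 -2 0 0 -8.5; 0 -4 0 0 -17; 0 -6 0 0 -25.5; 0 -8 0 0 -34; 0 -10 0 0 -42.5; 0 -12 0 0 -51; 0 -12.8 0 0 -59.5; 0 -12.8 0 0 -68; 0 -12.8 0 0 -76.5; 0 -12.8 0 0 -85; 0 -12.8 0 0 -90; 0 -12.8 0 0 -90"}}

```text
time_s: 25.45
eef_pos: [0.5009, 0.1499, 0.2986]
eef_rot: [[-0.214, 0.977, -0.001], [0.977, 0.214, -0.0], [0.0, -0.001, -1.0]]
force: [0.1, -0.1, -0.9]
grip_width: 0.0001
```

{"fn": "jog_arm", "kwargs": {"moves": "0 0 0 0 0; 0 0 0 4 0; 0 0 0 8 0; 0 0 0 12 0; 0 0 0 15 0; 0 0 0 17 0; 0 0 0 17.9 0; 0 0 0 17.9 0; 0 0 0 17.9 0"}}

```text
time_s: 26.35
eef_pos: [0.5019, 0.15, 0.1212]
eef_rot: [[-0.214, 0.977, 0.002], [0.977, 0.214, 0.0], [-0.0, 0.002, -1.0]]
force: [-0.1, 0.0, 0.3]
grip_width: 0.0
```

```bash
python3 - <<'E'
from h import *
s=manip.sense();p,R=s['eef_pos'],s['eef_rot'];print(s['time_s'],p,R,s['grip_width'],s['force']);snap('wrist','w24.png');snap('scene','s24.png')
B=np.array([[.977,.214],[-.214,.977]]);print('base frame',B@(p[:2]-[.6265,.177]))
cv2.imwrite('pics/c24.png',np.hstack([cv2.resize(cv2.imread('pics/s24.png')[130:280,300:450],(400,400),interpolation=cv2.INTER_CUBIC),cv2.resize(cv2.imread('pics/w24.png')[100:400,130:430],(400,400),interpolation=cv2.INTER_CUBIC)]))
E
```

```text
26.35 [0.5019 0.15   0.1212] [[-0.2141  0.9768  0.0017]
 [ 0.9768  0.2141  0.0003]
 [-0.0001  0.0018 -1.    ]] 1.9672868969898714e-05 [-0.1068  0.0436  0.2528]
base frame [-0.1275  0.0003]
```

View pics/c24.png

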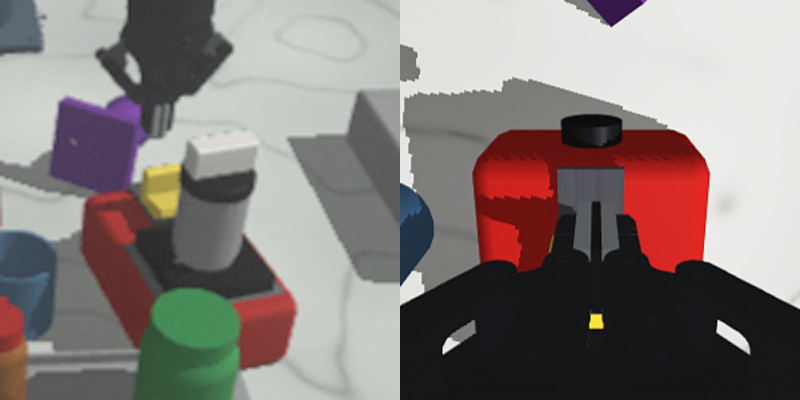

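{"fn": "jog_arm", "kwargs": {"moves": "0 0 0 1 0; 0 0 0 1.8 0; 0 0 0 2.2 0; 0 0 0 2.2 0; 0 0 0 2.2 0"}}

```text
time_s: 26.95
eef_pos: [0.5009, 0.1499, 0.0977]
eef_rot: [[-0.215, 0.977, -0.001], [0.977, 0.215, -0.0], [0.0, -0.001, -1.0]]
force: [0.3, 0.6, 0.4]
grip_width: -0.0002
```

{"fn": "jog_arm", "kwargs": {"moves": "0 0 0 0.4 0; 0 0 0 0.8 0; 0 0 0 1 0; 0 0 0 1 0; 0 0 0 1 0"}}

```text
time_s: 27.45
eef_pos: [0.5011, 0.1499, 0.0879]
eef_rot: [[-0.215, 0.977, -0.0], [0.977, 0.215, 0.0], [0.0, -0.0, -1.0]]
force: [-0.4, -0.1, -0.1]
grip_width: 0.0005
```

```bash
python3 - <<'E'
from h import *
s=manip.sense();p,R=s['eef_pos'],s['eef_rot'];print(s['time_s'],p,s['force']);snap('wrist','w25.png');snap('scene','s25.png');snap('top','t25.png')
B=np.array([[.977,.214],[-.214,.977]]);print('base frame',B@(p[:2]-[.6265,.177]))
cv2.imwrite('pics/c25.png',np.hstack([cv2.resize(cv2.imread('pics/s25.png')[130:280,300:450],(400,400),interpolation=cv2.INTER_CUBIC),cv2.resize(cv2.imread('pics/w25.png')[100:400,130:430],(400,400),interpolation=cv2.INTER_CUBIC)]))
E
```

```text
27.45 [0.5011 0.1499 0.0879] [-0.4029 -0.1416 -0.0899]
base frame [-0.1283  0.0004]
```

View pics/c25.png

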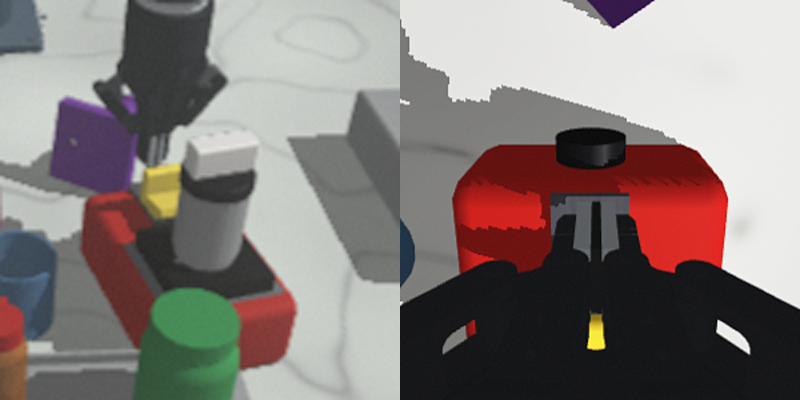

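{"fn": "jog_arm", "kwargs": {"moves": "0 0 0.5 0 0; 0 0 1 0 0; 0 0 1.5 0 0; 0 0 2 0 0; 0 0 2.3 0 0; 0 0 2.6 0 0; 0 0 2.6 0 0"}}

```text
time_s: 28.3
eef_pos: [0.527, 0.1556, 0.0879]
eef_rot: [[-0.215, 0.977, 0.0], [0.977, 0.215, 0.0], [0.0, 0.0, -1.0]]
force: [-0.3, -0.3, -0.6]
grip_width: 0.0
```

```bash
python3 - <<'E'
from h import *
s=manip.sense();p,R=s['eef_pos'],s['eef_rot'];print(s['time_s'],p,s['force']);snap('wrist','w26.png');snap('scene','s26.png')
B=np.array([[.977,.214],[-.214,.977]]);print('base frame',B@(p[:2]-[.6265,.177]))
cv2.imwrite('pics/c26.png',np.hstack([cv2.resize(cv2.imread('pics/s26.png')[130:280,300:450],(400,400),interpolation=cv2.INTER_CUBIC),cv2.resize(cv2.imread('pics/w26.png')[100:400,130:430],(400,400),interpolation=cv2.INTER_CUBIC)]))
E
```

```text
28.3 [0.527  0.1556 0.0879] [-0.3069 -0.2591 -0.6399]
base frame [-0.1018  0.0003]
```

View pics/c26.png

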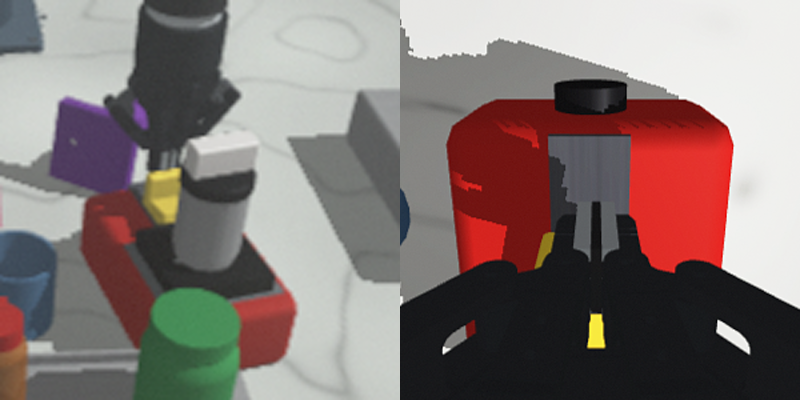

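{"fn": "jog_arm", "kwargs": {"moves": "0 0 0.3 0 0; 0 0 0.6 0 0; 0 0 0.8 0 0; 0 0 1 0 0; 0 0 1 0 0"}}

```text
time_s: 28.9
eef_pos: [0.5359, 0.1576, 0.088]
eef_rot: [[-0.215, 0.977, -0.001], [0.977, 0.215, -0.0], [-0.0, -0.001, -1.0]]
force: [-3.4, -0.4, 2.8]
grip_width: -0.0002
```

{"fn": "jog_arm", "kwargs": {"moves": "0 0 0.2 0 0; 0 0 0.4 0 0; 0 0 0.6 0 0; 0 0 0.6 0 0"}}

```text
time_s: 29.3
eef_pos: [0.5388, 0.1582, 0.088]
eef_rot: [[-0.215, 0.977, -0.007], [0.977, 0.215, -0.002], [-0.0, -0.007, -1.0]]
force: [-10.5, -1.8, 7.6]
grip_width: -0.0002
```

```bash
python3 - <<'E'
from h import *
s=manip.sense();p,R=s['eef_pos'],s['eef_rot'];print(s['time_s'],p,s['force']);snap('wrist','w27.png');snap('scene','s27.png')
B=np.array([[.977,.214],[-.214,.977]]);print('base frame',B@(p[:2]-[.6265,.177]),B@s['force'][:2])
cv2.imwrite('pics/c27.png',np.hstack([cv2.resize(cv2.imread('pics/s27.png')[130:280,300:450],(400,400),interpolation=cv2.INTER_CUBIC),cv2.resize(cv2.imread('pics/w27.png')[100:400,130:430],(400,400),interpolation=cv2.INTER_CUBIC)]))
E
```

```text
29.3 [0.5388 0.1582 0.088 ] [-10.461   -1.7879   7.588 ]
base frame [-0.0897  0.0004] [-10.603    0.4919]
```

View pics/c27.png

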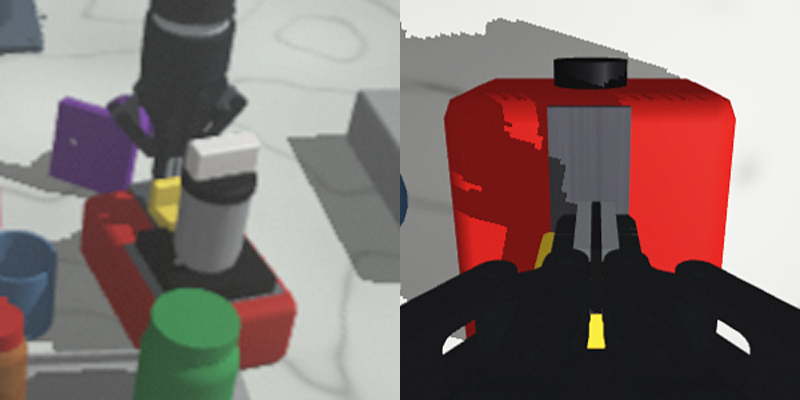

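{"fn": "jog_arm", "kwargs": {"moves": "0 0 0.1 0 0; 0 0 0.2 0 0; 0 0 0.2 0 0; 0 0 0.2 0 0"}}

```text
time_s: 29.8
eef_pos: [0.539, 0.1582, 0.0881]
eef_rot: [[-0.215, 0.977, -0.01], [0.977, 0.215, -0.003], [-0.0, -0.011, -1.0]]
force: [-13.5, -3.6, 8.5]
grip_width: 0.0001
```

{"fn": "jog_arm", "kwargs": {"moves": "0 0 -0.3 0 0; 0 0 -0.8 0 0; 0 0 -2 0 0; 0 0 -3.5 0 0; 0 0 -3.5 -3 0; 0 0 -3.5 -8 0; 0 0 -3.5 -13 0; 0 0 -3.5 -18 0; 0 0 -1 -20 0; 0 0 2 -20 0; 0 0 2 -20 0; 0 0 2 -20 0"}}

```text
time_s: 31.0
eef_pos: [0.5643, 0.1637, 0.2869]
eef_rot: [[-0.214, 0.977, -0.001], [0.977, 0.214, -0.0], [0.0, -0.001, -1.0]]
force: [-0.4, -0.4, -0.9]
grip_width: -0.0001
```

```bash
python3 - <<'E'
from h import *
for i in range(4): manip.get_image('wrist')
s=manip.sense();p,R=s['eef_pos'],s['eef_rot'];print(s['time_s'],p,s['force'],s['joint_vel']);snap('wrist','w28.png');snap('scene','s28.png');snap('top','t28.png')
np.savez('w28.npz',p=p,R=R)
cv2.imwrite('pics/c28.png',np.hstack([cv2.resize(cv2.imread('pics/s28.png')[130:280,300:450],(400,400),interpolation=cv2.INTER_CUBIC),cv2.resize(cv2.imread('pics/w28.png')[50:250,180:380],(400,400),interpolation=cv2.INTER_CUBIC)]))
E
```

```text
31.2 [0.5629 0.1636 0.2883] [ 0.3674  0.0328 -0.6844] [ 0.0013 -0.0059  0.0005  0.0005 -0.      0.0014]
```

View pics/c28.png

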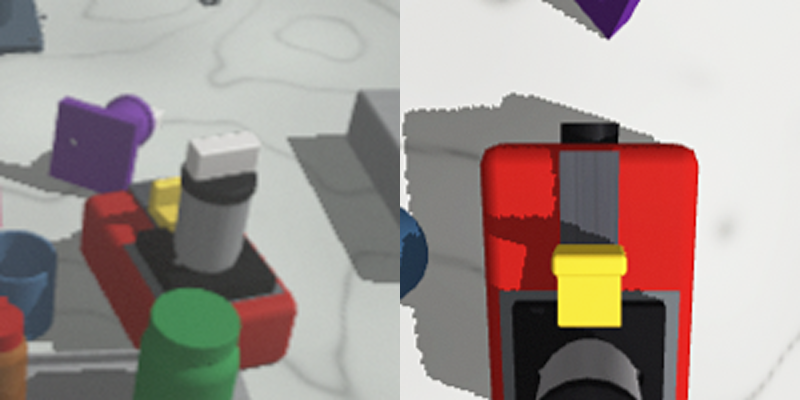

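View pics/t28.png

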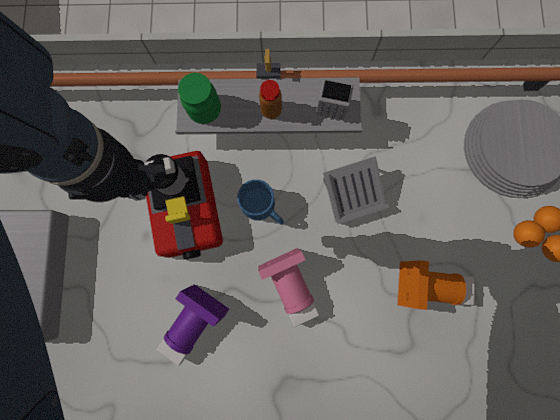

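```bash
python3 - <<'E'
from h import *
d=np.load('w28.npz');pose=(d['p'],d['R']);B=np.array([[.977,.214],[-.214,.977]])
f=lambda x,y,z:B@(atz(ray('wrist',(180+(x-400)/2,50+y/2),pose),z)[:2]-[.6265,.177])
print('lip front',f(590,326,.1),'tab near top',f(590,246,.12),'foot near edge',f(512,302,.093),f(666,306,.093))
d=np.load('w2.npz');pose=(d['p'],d['R'])
print('before lip',B@(atz(ray('wrist',(274,162.5),pose),.1)[:2]-[.6265,.177]))
E
```

```text
lip front [-0.0353 -0.    ] tab near top [-0.0849  0.0001] foot near edge [-0.0477 -0.0454] [-0.0454  0.0442]
before lip [-0.0558 -0.0009]
```

```bash
python3 -c "
from h import *
print(manip.sense()['force'],manip.finish_job())"
```

```text
the job is handed in; nothing more can be done
[ 0.2105 -0.5049  0.5237] None
```

The jar is on the red base and the latch is wedged over its foot. I handed the job in at about 31 s, with the arm clear. `finish_job` gives no verdict, so the results below are from my own checks.

**What I did**
- **Standing the jar up:** the jog interface cannot tilt the tool, so I gripped the bar by its ends, drew the jar out along its axis and touched its lower edge to the counter. I first tried to drag it upright, but it slid about 2 cm without turning. I then loosened the grip and it settled upright by itself.
- **Placing it:** I re-gripped the bar across its thickness and lowered the jar onto the pegs, keeping hold until it was seated.
- **Latch:** I let go and pushed the tab with closed fingers until it jammed. I then backed off and raised the arm.

**What the checks showed**
- **Seating:** no force showed as the pegs entered. Contact came at a TCP height that puts the foot at about z = 75 mm. Later pictures show the jar upright and centred.
- **Latch:** it held still while the push rose from about 10 N to 14 N. Its lip is now about 20 mm forward and over the foot. I couldn't measure its force on the foot after letting go.
- **Bystanders:** the last top picture shows the cup, the shelf things and the look-alikes where they were at the start.

**What disagreed**
- **Fingertips:** in the pictures the fingertips sat about 10–20 mm behind the reported TCP, not 25 mm ahead as `tips_ahead` says. I went by the pictures, and the contacts agreed with them.
- **Wrist camera:** its readings were off by 1–2 mm, so I lined up the jar and the pegs relative to each other.

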